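# Put away a pile of copy-room supplies

## Task

Take the pile of supplies on the copy-room counter apart and put each thing away in its own place: the hand stamp upright in the smallest, rubber-lined tray, the tape roll flat over the pin of the round spindle, the note block flat in the middle-sized tray, and the carton flat in the long tray. Each must lie fully down inside its rim. Set things down rather than drop them, never tip the stamp over, and leave the stapler and the pen cup where they are.

Things in the scene. Friction and masses are not known exactly. Their poses are not given: they have to be found in the camera images.
- carton: closed brown cardboard carton of labels, 160 x 62 x 40 mm high (long side along its x), about 0.3 kg, lying flat on the counter at the bottom of the pile. Origin: centre of the underside, z up; a half turn makes no difference.
- note_block: block of plain off-white note paper, 70 x 50 x 30 mm high (long side along its x), about 80 g, lying flat on one end of the carton's top, which end varies. Origin: centre of the underside, z up.
- tape_roll: beige roll of packing tape on a cardboard core, lying flat on the other end of the carton's top, some 80 mm centre to centre from the note block: outside diameter 56 mm, bore 30 mm, 24 mm high, 60 g. Origin: centre of the underside, z up.
- stamp: wooden hand stamp standing upright on the tape roll: flat base 44 x 30 x 16 mm (long side along its x), thin steel neck, and above it a round dark wooden knob 26 mm in diameter, full width from 40 to 58 mm above the underside; 64 mm high in all, 80 g. It only stands loose on the roll. Origin: centre of the underside, z up.
- carton_tray: long shallow steel tray (dark floor, bright rim) fixed to the counter, the largest of the three; inside 180 x 82 mm (long side along its x), floor 4 mm thick, walls 4 mm thick, the rim 10 mm above the counter. Place of the carton. Origin: centre of the underside, on the counter, z up.
- note_tray: middle-sized shallow steel tray (dark floor, bright rim) fixed to the counter; inside 90 x 70 mm (long side along its x), floor 4 mm thick, walls 4 mm thick, rim 10 mm above the counter. Place of the note block. Origin: centre of the underside, on the counter, z up.
- stamp_rest: smallest shallow steel tray (dark floor, bright rim) fixed to the counter, with a black rubber lining; inside 64 x 50 mm (long side along its x), floor 4 mm thick, walls 4 mm thick, rim 10 mm above the counter. Place of the stamp, which may stand at any yaw that fits. Origin: centre of the underside, on the counter, z up.
- tape_spindle: black round disc, 76 mm in diameter and 8 mm thick, fixed to the counter, with an upright steel pin in its centre, 10 mm in diameter, narrowing at the tip 48 mm above the counter. Place of the tape roll, which lies flat on the disc around the pin. Origin: centre of the disc's underside, on the counter, z up.
- stapler: black and grey desk stapler, loose, 130 x 36 x 52 mm high (long along its x), standing on the counter; to be left alone. Origin: centre of the underside, z up.
- pen_cup: black round pen cup with three pens, loose, 76 mm in diameter, 95 mm high (pens up to 140 mm), standing beyond the work; to be left alone. Origin: centre of the underside, z up.
There are look-alikes about, which are no part of the job. Leave any purple look-alike of the stamp alone.

How it is judged:
By the outcome, as a careful person would: the job done as asked, in the order asked, and still so for the second after the job is handed in, with the robot touching nothing.
It also fails if it takes over 112 s, if anything falls off the work surface, if the arm or the gripper's body presses on something with over 40 N, if the wrist force passes 120 N, or if a joint passes its speed limit or range.

## Robot

A 6-joint arm with a two-finger parallel gripper is mounted at the origin on the work surface. World frame = base frame: x ahead of the robot, y to its left, z up, the work surface at z = 0. Lengths are in m, angles in rad, forces in N, time in s.
With the tool pointing down it reaches from about 0.35 to 0.8 m from the base axis. Payload 7.3 kg.
Tool frame: the origin (TCP) lies on the centre line of the jaws, within the pads' length; the fingertips stand 22 mm ahead of it and the grasp point (between the pads) lies 3 mm ahead of it (ctrl.tip_extent is the distance from the TCP to the fingertips, in m); x points along the fingers, z is the direction in which the jaws open and shut, and the axes are right-handed (so a half turn about x gives the same grasp; the last joint's range is limited). The gripper opens to 85 mm and grips with 20 to 120 N. Pads are 22 mm wide; open, the fingers measure 114 mm over their backs; the gripper's body (76 mm by 85 mm) begins 54 mm behind the grasp point. The pads swing forward as they close: fully open they stand 13 mm farther back than shut.
Start: joints at [1.007, 0.342, 1.524, -0, 1.275, -0.146], TCP at [0.213, 0.48, 0.253] pointing down, gripper open.
Joint ranges: [-2.53, 2.53], [-0.77, 2.02], [0.04, 2.7], [-1, 4.14], [0.28, 2.66], [-3.11, 3.11]. Speed limits (rad/s): [2.57, 2.57, 3.14, 3.14, 3.14, 3.14].

## Interface

Orientations are given as a unit quaternion [x, y, z, w].
In Python, from rig import ctrl gives the robot as it stands.
- The arm moves only by the tool arm_command, never from a script. Its argument "commands" is a list of rows, each an object of numbers: "fingers": the opening, from 0 (shut) to 1 (fully open); "dx", "dy", "dz": the shift along the tool's x, y, z in mm; "ax", "ay", "az": the turn, a rotation vector about the tool's x, y, z in degrees. A call has 1 to 20 rows; each row shifts and turns the pose as measured when the row begins, along the tool's axes as they then stand; what a row does not reach is not made up. A row lasts 1/12 s, in which the tool goes at most 41.7 mm and 7.16 degrees, less where a joint would pass 70% of its speed; a pose out of reach is approached as far as the arm can. A call with a gripper value outside its range is refused whole. The fingers move at their own pace and stop on an object; the grip force is fixed at half the most. Time passes only in rows, so rows that do not move let the fingers close. It gives the time, the measured TCP pose, the force and the opening at its end, in the units of the state.
- ctrl.state(): the state, without advancing time (a new reading comes with each control period).
- ctrl.grab_frame(name): name is "side" or "top"; returns the picture (384x512x3 uint8, red, green, blue); there is no depth.
- ctrl.camera_info(name): a dict with "mtx" (3x3 intrinsics, pixels), "k1" (the pictures are not rectified: a ray, as slopes to the right and down, at radius r is drawn at 1 + k1 r^2 times it, then the intrinsics apply), "cam_to_world" (4x4, takes a point from camera to world coordinates). Camera axes: x right, y down, z forward; pixel columns grow to the right and rows downward; lengths in m; the calibration is good to about 2 mm. A picture is of the moment at which its call begins. camera_info takes no time and is no camera call.
- ctrl.close_job(): hands the job in, once; it reports no verdict.
The state is a dict: "time_s": time; "joint_positions": joint angles; "joint_vel": joint speeds; "joint_efforts": joint torques, N m; "eef_pos": TCP position; "orientation": TCP orientation; "contact_force": force on the tool from outside, world axes, zero at the start; "wrist_torque": the same for the moment, N m; "opening": opening from 0.0 (shut) to 1.0 (fully open).
Only numpy, scipy, OpenCV 4.12 (cv2) and the standard library are available. Lean on these libraries where they do the work, as an engineer would, in place of code of your own. Each camera call takes 0.05 s, during which the arm holds its last target.

## Working session

There is one attempt and no reset: what is moved stays moved. The work goes in short steps, Python scripts to look and compute and a tool call to move; the robot and the scene stay as the last step left them, time stands still between calls to the robot, and variables do not carry over. Pictures are saved under pics/ and viewed, and the job is handed in when it is done.

Besides the shell and the picture viewer there is one more tool, called after "Request:" as a command line: name --argument value ..., lists and objects as JSON in quotes. arm_command: Moves the arm, as the interface text tells. Its arguments: {"type":"object","properties":{"commands":{"type":"array","items":{"type":"object","properties":{"fingers":{"type":"number"},"dx":{"type":"number"},"dy":{"type":"number"},"dz":{"type":"number"},"ax":{"type":"number"},"ay":{"type":"number"},"az":{"type":"number"}}}}},"required":["commands"]}

```bash
ls; mkdir -p pics; python3 - <<'E'
from rig import ctrl
import cv2
print(ctrl.state(), ctrl.tip_extent)
for n in("side","top"):
    im=ctrl.grab_frame(n); cv2.imwrite(f"pics/{n}0.png",im[:,:,::-1]); print(ctrl.camera_info(n))
E
```

```text
pics
{'time_s': 0.0, 'joint_positions': array([ 1.00695537e+00,  3.42742491e-01,  1.52506024e+00, -8.29761838e-06,
        1.27538233e+00, -1.45996277e-01]), 'joint_vel': array([ 0.00068205, -0.00104891, -0.000817  , -0.00129162, -0.00011197,
       -0.0013598 ]), 'joint_efforts': array([ 9.50502254e-04, -4.33687556e+01, -2.46010816e+01, -2.08561314e-04,
        7.95812724e-03,  2.97575852e-06]), 'eef_pos': array([0.21281469, 0.4795153 , 0.25260058]), 'orientation': array([-0.38566269,  0.5933402 ,  0.3851877 ,  0.59231927]), 'contact_force': array([-0.70765898,  0.4132121 , -0.30609927]), 'wrist_torque': array([ 0.01954379, -0.00833738, -0.02198723]), 'opening': 1.0044146557126072} 0.022
{'mtx': array([[497.74784209,   0.        , 251.86307002],
       [  0.        , 497.74784209, 182.54230825],
       [  0.        ,   0.        ,   1.        ]]), 'k1': -0.1352914164599607, 'cam_to_world': array([[ 0.75274406, -0.4374471 ,  0.49195164, -0.19633013],
       [-0.65829737, -0.50538099,  0.55788406, -0.91284076],
       [ 0.00457824, -0.74379438, -0.66839282,  1.172481  ],
       [ 0.        ,  0.        ,  0.        ,  1.        ]])}
{'mtx': array([[350.11489318,   0.        , 250.2697864 ],
       [  0.        , 350.11489318, 192.26415824],
       [  0.        ,   0.        ,   1.        ]]), 'k1': -0.08967704969383382, 'cam_to_world': array([[ 0.02474614, -0.98316458,  0.18103879,  0.46493462],
       [-0.99954062, -0.02750295, -0.01273294, -0.00158042],
       [ 0.01749768, -0.18064054, -0.98339353,  0.93355094],
       [ 0.        ,  0.        ,  0.        ,  1.        ]])}
```

View pics/top0.png

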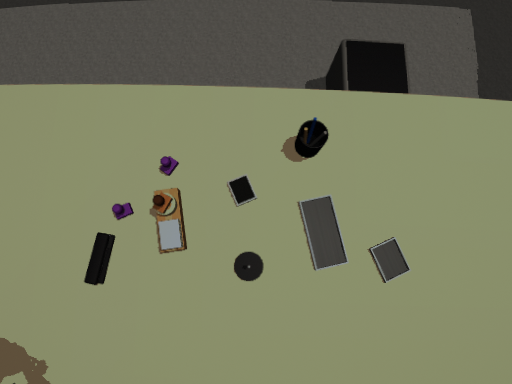

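View pics/side0.png

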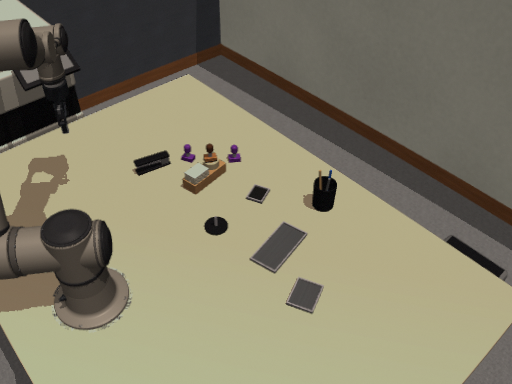

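The top view shows the pile at about (170,220), the stamp rest at (242,190), spindle at (249,266), carton tray at (323,232) and note tray at (389,259). The stapler is at (100,258), and there are purple look-alikes at (168,165) and (122,210). Next I'll zoom in.

```bash
cat > h.py <<'E'
import numpy as np, cv2
from rig import ctrl
CI={n:ctrl.camera_info(n) for n in("side","top")}
def dist(n): return np.array([CI[n]['k1'],0,0,0,0.])
def proj(n,P):
    T=np.linalg.inv(CI[n]['cam_to_world']); r,_=cv2.Rodrigues(T[:3,:3])
    return cv2.projectPoints(np.array(P,float).reshape(-1,1,3),r,T[:3,3],CI[n]['mtx'],dist(n))[0].reshape(-1,2)
def ray(n,uv,z):
    uv=np.array(uv,float).reshape(-1,1,2)
    s=cv2.undistortPoints(uv,CI[n]['mtx'],dist(n)).reshape(-1,2)
    d=np.c_[s,np.ones(len(s))]@CI[n]['cam_to_world'][:3,:3].T; o=CI[n]['cam_to_world'][:3,3]
    return o+d*((z-o[2])/d[:,2])[:,None]
def box(x,y,z,yaw,l,w):
    c,s=np.cos(yaw),np.sin(yaw)
    return np.array([[x+c*a-s*b,y+s*a+c*b,z] for a,b in((l/2,w/2),(-l/2,w/2),(-l/2,-w/2),(l/2,-w/2))])
def crop(im,x0,y0,x1,y1,k,name,polys=(),g=1.0):
    c=cv2.resize(im[y0:y1,x0:x1,::-1],None,fx=k,fy=k,interpolation=cv2.INTER_CUBIC)
    c=np.clip(255*(c/255.)**g,0,255).astype(np.uint8)
    for p in polys:
        q=((np.array(p)+0.5-[x0,y0])*k*16).astype(np.int32); cv2.polylines(c,[q.reshape(-1,1,2)],True,(255,0,255),1,cv2.LINE_AA,4)
    for i in range(x0,x1,10): cv2.putText(c,str(i),((i-x0)*k,8),0,.3,(0,0,255)); cv2.line(c,((i-x0)*k,10),((i-x0)*k,14),(0,0,255))
    for i in range(y0,y1,10): cv2.putText(c,str(i),(0,(i-y0)*k),0,.3,(0,0,255))
    cv2.imwrite(name,c)
E
python3 - <<'E'
import cv2
from h import *
t=cv2.imread('pics/top0.png')[:,:,::-1]; s=cv2.imread('pics/side0.png')[:,:,::-1]
crop(t,80,150,190,290,4,'pics/a.png',g=.6)
crop(t,220,165,420,290,4,'pics/b.png',g=.6)
crop(s,125,130,275,240,5,'pics/c.png',g=.6)
E
```

```text
(no output)
```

View pics/a.png

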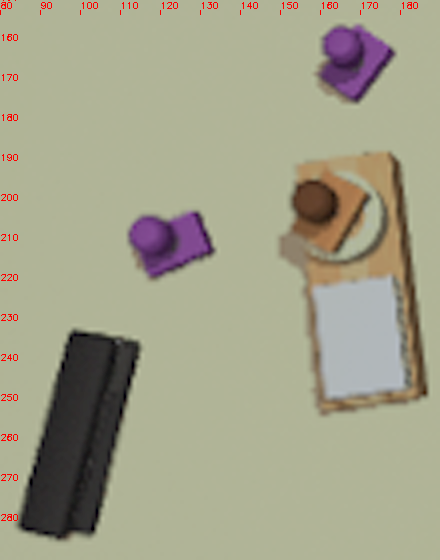

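View pics/b.png

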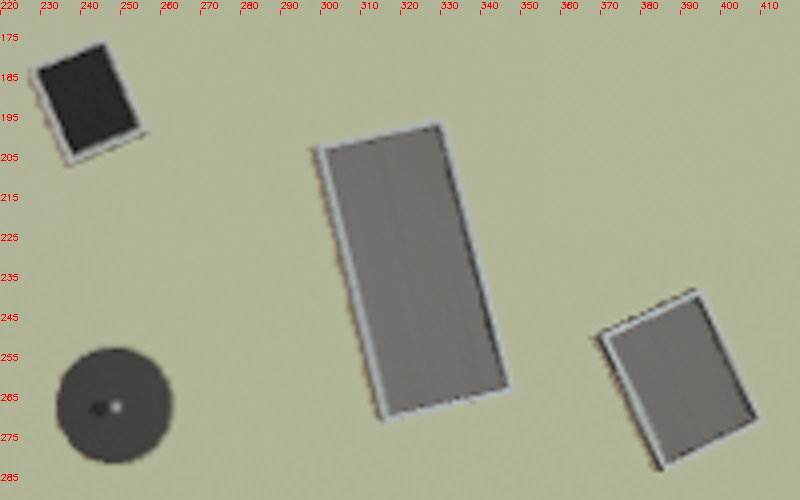

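View pics/c.png

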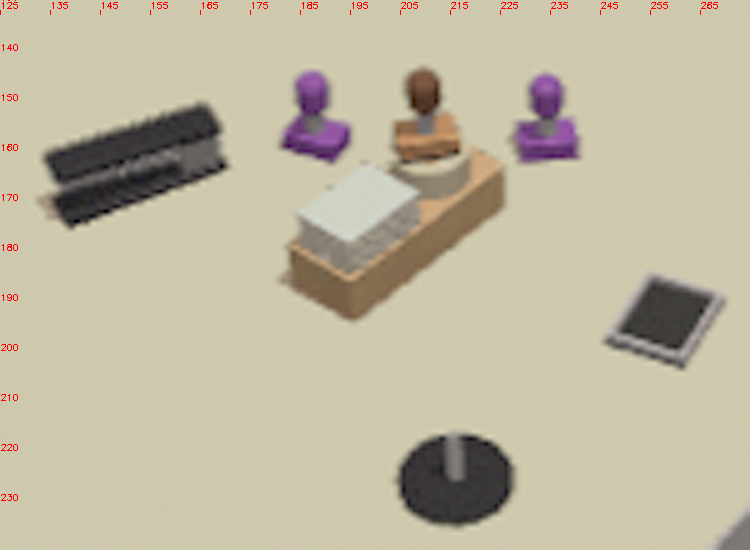

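```bash
cat > fit.py <<'E'
from h import *
from scipy.optimize import least_squares
def T(x,y,k,x0,y0): return np.array([(x+.5)/k-.5+x0,(y+.5)/k-.5+y0])
def A(*p): return np.array([T(*q,4,80,150) for q in p])
def B(*p): return np.array([T(*q,4,220,165) for q in p])
def C(*p): return np.array([T(*q,5,125,130) for q in p])
def fitbox(l,w,z,obs,yaw0,x0):
    # obs: list (cam, Nx2 corners unordered), nearest match
    def f(v):
        r=[]
        P=box(v[0],v[1],z,v[2],l,w)
        for n,o in obs:
            q=proj(n,P)
            for u in o: r.append(q[np.argmin(((q-u)**2).sum(1))]-u)
        return np.ravel(r)
    s=least_squares(f,[*x0,yaw0],x_scale=[.01,.01,.1]); return s.x,np.abs(s.fun).reshape(-1,2).max(0)
def est(n,o,z,):
    P=ray(n,o,z); return P
E
python3 - <<'E'
from fit import *
D=dict(carton=(.16,.062,.04,A((297,163),(391,152),(322,412))),
note=(.07,.05,.07,A((313,287),(393,276),(408,385),(326,401))),
rest=(.072,.058,.01,B((34,70),(106,42),(147,131),(70,160))),
ctray=(.188,.09,.01,B((317,148),(443,122),(510,386),(383,418))),
ntray=(.098,.078,.01,B((600,336),(698,291),(758,418),(662,467))))
S=dict(note=C((298,210),(370,165),(420,192),(350,240)),rest=C((650,275),(724,297),(685,366),(605,340)),carton=C((290,243),(353,280),(505,167)))
for k,(l,w,z,o) in D.items():
    P=est('top',o,z)
    e=[np.linalg.norm(P[i,:2]-P[i-1,:2]).round(4) for i in range(len(P))]
    c=P[:,:2].mean(0) if len(P)==4 else (P[1,:2]+P[2,:2])/2
    # long direction
    i=int(np.argmax(e)) if len(P)==4 else 0
    d=P[i]-P[i-1] 
    yaw=np.arctan2(d[1],d[0])
    obs=[('top',o)]
    r1=fitbox(l,w,z,obs,yaw,c)
    print(k,e,c.round(4)); print('  top',r1[0].round(4),r1[1].round(2))
    if k in S: r2=fitbox(l,w,z,[('side',S[k])],r1[0][2],r1[0][:2]); print('  side',r2[0].round(4),r2[1].round(2)); r3=fitbox(l,w,z,obs+[('side',S[k])],r1[0][2],r1[0][:2]); print('  both',r3[0].round(4),r3[1].round(2))
print('disc',ray('top',B((114.5,405)),.008),ray('side',C((456,479)),.008),'pin',ray('top',B((116,407)),.047),ray('side',C((455,433)),.048))
print('knob',ray('top',A((315,201)),.113),ray('side',C((423,92)),.113))
print('tape', ray('top',A((342,219)),.064))
E
```

```text
carton [np.float64(0.1616), np.float64(0.0617), np.float64(0.1717)] [0.5522 0.1937]
  top [0.5527 0.1938 0.1686] [0.08 0.39]
  side [0.5542 0.1896 0.1781] [0.52 0.57]
  both [0.5536 0.1925 0.1792] [1.11 0.9 ]
note [np.float64(0.0707), np.float64(0.0501), np.float64(0.0678), np.float64(0.051)] [0.5144 0.183 ]
  top [0.5144 0.183  0.1902] [0.23 0.52]
  side [0.515  0.1798 0.1479] [0.33 0.75]
  both [0.5148 0.1822 0.1792] [0.85 1.08]
rest [np.float64(0.066), np.float64(0.0523), np.float64(0.0669), np.float64(0.055)] [0.6412 0.009 ]
  top [ 0.6413  0.009  -2.7245] [1.21 1.48]
  side [ 6.3820e-01  2.4000e-03 -2.7078e+00] [0.31 0.25]
  both [ 0.6408  0.0073 -2.7187] [1.36 1.65]
ctray [np.float64(0.1823), np.float64(0.088), np.float64(0.1801), np.float64(0.0872)] [ 0.5351 -0.2088]
  top [ 0.5353 -0.2089  0.2401] [0.89 1.52]
ntray [np.float64(0.094), np.float64(0.0753), np.float64(0.0921), np.float64(0.0745)] [ 0.465 -0.388]
  top [ 0.4651 -0.388   0.4353] [1.06 1.23]
disc [[ 0.44079759 -0.01313063  0.008     ]] [[ 0.43858262 -0.0197572   0.008     ]] pin [[ 0.44061038 -0.01360812  0.047     ]] [[ 0.44077162 -0.01885923  0.048     ]]
knob [[0.59149132 0.20577965 0.113     ]] [[0.5895603  0.20235121 0.113     ]]
tape [[0.58810488 0.20026849 0.064     ]]
```

```bash
python3 - <<'E'
from fit import *
t=cv2.imread('pics/top0.png'); s=cv2.imread('pics/side0.png')
for n,im,(x0,y0,x1,y1) in(('top',t,(225,245,275,290)),('side',s,(195,205,240,245))):
    g=im[y0:y1,x0:x1].max(2); bg=np.median(g); m=(g<bg*.6).astype(np.uint8)
    c=max(cv2.findContours(m,0,1)[0],key=cv2.contourArea).reshape(-1,2)+[x0,y0]
    # use contour except pin/shadow
    cc=c.astype(np.float32)
    print(n,cv2.fitEllipse(cc),bg)
    P=ray(n,cc,.008)[:,:2]
    A_=np.c_[2*P,np.ones(len(P))]; v=np.linalg.lstsq(A_,(P**2).sum(1),rcond=None)[0]; r=np.sqrt(v[2]+v[:2]@v[:2]); print(v[:2],r, np.abs(np.linalg.norm(P-v[:2],axis=1)-r).max())
crop(t[:,:,::-1],225,165,265,215,12,'pics/d1.png',g=.7)
crop(t[:,:,::-1],292,190,352,275,7,'pics/d2.png',g=.7)
crop(s[:,:,::-1],240,180,340,320,4,'pics/d3.png',g=.7)
E
python3 -c "
import cv2,numpy as np
a=[cv2.imread(f'pics/d{i}.png') for i in (1,2)]
h=600;a=[np.vstack([x,np.zeros((h-x.shape[0],x.shape[1],3),np.uint8)])[:h] for x in a]
a=cv2.resize(np.hstack(a),None,fx=.85,fy=.85);print(a.shape);cv2.imwrite('pics/d12.png',a)"
```

```text
top ((248.1027069091797, 265.98455810546875), (28.45609474182129, 28.53484535217285), 115.86544036865234) 144.0
[ 0.44068769 -0.01277318] 0.0367476329431553 0.0017455353488528141
side ((215.6753692626953, 225.50851440429688), (17.733850479125977, 22.86536979675293), 86.96781921386719) 180.0
[ 0.43840239 -0.0193511 ] 0.037740097679644403 0.003767365056370174
(510, 765, 3)
```

View pics/d12.png

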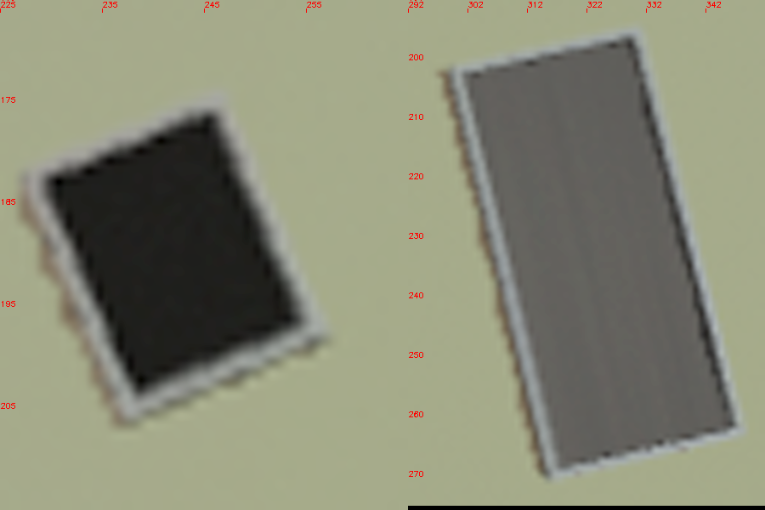

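View pics/d3.png

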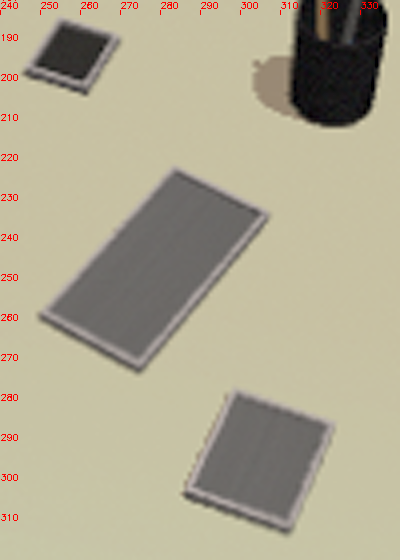

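```bash
python3 - <<'E'
from fit import *
def pk(pts,k,x0,y0,ox=0): return np.array([T(x-ox,y,k,x0,y0) for x,y in pts])
top=dict(rest=pk([(27,172),(222,95),(330,332),(120,415)],10.2,225,165),ctray=pk([(450,68),(638,30),(742,432),(548,475)],5.95,292,190,408),ntray=B((600,336),(699,290),(759,419),(662,467)))
side=dict(rest=C((650,275),(724,297),(685,366),(605,340)),ctray=pk([(176,166),(270,215),(140,365),(38,316)],4,240,180),ntray=pk([(234,390),(334,425),(291,526),(184,492)],4,240,180))
dim=dict(rest=(.072,.058),ctray=(.188,.09),ntray=(.098,.078)); i=dict(rest=(.64,.005,.43),ctray=(.535,-.209,.24),ntray=(.465,-.388,.435))
for k in dim:
    for n,o in(('top',top[k]),('side',side[k])):
        r=fitbox(*dim[k],.01,[(n,o)],i[k][2],i[k][:2]); print(k,n,r[0].round(4),r[1].round(2))
st=ctrl.state()
from scipy.spatial.transform import Rotation as R
Rm=R.from_quat(st['orientation']).as_matrix(); print(Rm.round(3))
p=st['eef_pos']; tip=p+Rm[:,0]*.022
print(proj('side',[p,tip,tip+Rm[:,2]*.0425,tip-Rm[:,2]*.0425,tip+Rm[:,2]*.057,tip-Rm[:,2]*.057]))
s=cv2.imread('pics/side0.png')[:,:,::-1]
crop(s,20,60,120,150,7,'pics/e.png',g=.5)
E
```

```text
rest top [0.6424 0.0097 0.4156] [0.52 0.6 ]
rest side [0.6382 0.0024 0.4337] [0.31 0.25]
ctray top [ 0.5351 -0.2088  0.2377] [0.32 0.92]
ctray side [ 0.5328 -0.2143  0.2351] [0.3  0.98]
ntray top [ 0.4651 -0.3884  0.4319] [0.9  0.95]
ntray side [ 0.4632 -0.3937  0.4361] [0.28 0.93]
[[-0.001 -0.914  0.406]
 [-0.001  0.406  0.914]
 [-1.     0.    -0.001]]
[[ 64.59225736 121.87063278]
 [ 66.13651715 127.34461698]
 [ 65.91829668 120.32708735]
 [ 66.37485952 134.64197927]
 [ 65.84815048 117.99425828]
 [ 66.4610985  137.19844379]]
```

View pics/e.png

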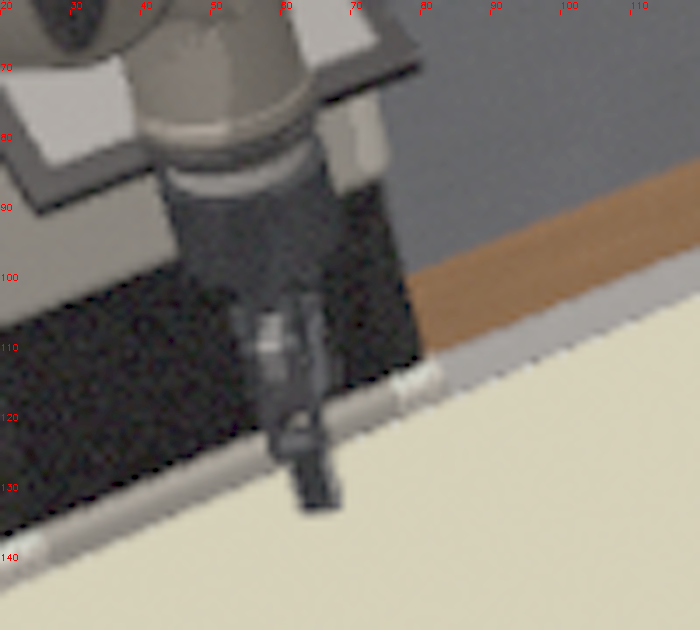

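```bash
cat > plan.py <<'E'
from h import *
from scipy.spatial.transform import Rotation as R
import sys
def plan(x,y,z,yaw=None):
    st=ctrl.state(); Rm=R.from_quat(st['orientation']).as_matrix(); p=st['eef_pos']
    cy=np.degrees(np.arctan2(Rm[1,2],Rm[0,2]))
    if yaw is None: yaw=cy
    d=(yaw-cy+90)%180-90
    a=np.radians(cy+d); zc=np.array([np.cos(a),np.sin(a),0]); xc=np.array([0,0,-1.]); yc=np.cross(zc,xc)
    D=np.array([x,y,z])-p
    Rt=np.c_[xc,yc,zc]; rv=np.degrees((R.from_matrix(Rm).inv()*R.from_matrix(Rt)).as_rotvec())
    print('t',round(st['time_s'],2),'p',p.round(4),'yaw',round(cy,1),'open',round(st['opening'],3),'F',st['contact_force'].round(1),'q6',st['joint_positions'][5].round(2))
    print('turn',rv.round(1),'then shift mm dx %.1f dy %.1f dz %.1f'%tuple(1000*D@Rt))
if __name__=='__main__': plan(*map(float,sys.argv[1:]))
E
python3 plan.py .5905 .204 .20 100
```

```text
t 0.1 p [0.2128 0.4796 0.2527] yaw 66.1 open 0.998 F [ 0.6 -0.   1. ] q6 -0.15
turn [-33.9  -0.1  -0. ] then shift mm dx 52.7 dy -324.1 dz -337.0
```

Request:
arm_command --commands '[{"ax": -6.8}, {"ax": -6.8}, {"ax": -6.8}, {"ax": -6.8}, {"ax": -6.7}, {"dx": 3, "dy": -23, "dz": -24}, {"dx": 3, "dy": -23, "dz": -24}, {"dx": 3, "dy": -23, "dz": -24}, {"dx": 3, "dy": -23, "dz": -24}, {"dx": 3, "dy": -23, "dz": -24}, {"dx": 3, "dy": -23, "dz": -24}, {"dx": 3, "dy": -23, "dz": -24}, {"dx": 3, "dy": -23, "dz": -24}, {"dx": 3, "dy": -23, "dz": -24}, {"dx": 3, "dy": -23, "dz": -24}, {"dx": 3, "dy": -23, "dz": -24}]'

```text
invalid input
```

```bash
python3 plan.py .5905 .204 .20 100
```

```text
t 0.1 p [0.2128 0.4796 0.2527] yaw 66.1 open 0.998 F [ 0.6 -0.   1. ] q6 -0.15
turn [-33.9  -0.1  -0. ] then shift mm dx 52.7 dy -324.1 dz -337.0
```

Request:
arm_command --commands '[{"fingers": 1, "dx": 0, "dy": 0, "dz": 0, "ax": -6.8, "ay": 0, "az": 0}, {"fingers": 1, "dx": 0, "dy": 0, "dz": 0, "ax": -6.8, "ay": 0, "az": 0}, {"fingers": 1, "dx": 0, "dy": 0, "dz": 0, "ax": -6.8, "ay": 0, "az": 0}, {"fingers": 1, "dx": 0, "dy": 0, "dz": 0, "ax": -6.8, "ay": 0, "az": 0}, {"fingers": 1, "dx": 0, "dy": 0, "dz": 0, "ax": -6.7, "ay": 0, "az": 0}]'

```text
time_s: 0.52
eef_pos: [0.2122, 0.4785, 0.2505]
orientation: [0.547, -0.451, -0.546, -0.446]
contact_force: [-0.7, 0.5, 1.1]
opening: 1.0
```

```bash
python3 plan.py .5905 .204 .20 100
```

```text
t 0.52 p [0.2122 0.4785 0.2505] yaw 101.3 open 1.0 F [-0.7  0.5  1.1] q6 -0.76
turn [ 1.3 -0.3 -0.3] then shift mm dx 50.5 dy -324.9 dz -336.1
```

Request:
arm_command --commands '[{"fingers": 1, "dx": 4, "dy": -25, "dz": -26, "ax": 0, "ay": 0, "az": 0}, {"fingers": 1, "dx": 4, "dy": -25, "dz": -26, "ax": 0, "ay": 0, "az": 0}, {"fingers": 1, "dx": 4, "dy": -25, "dz": -26, "ax": 0, "ay": 0, "az": 0}, {"fingers": 1, "dx": 4, "dy": -25, "dz": -26, "ax": 0, "ay": 0, "az": 0}, {"fingers": 1, "dx": 4, "dy": -25, "dz": -26, "ax": 0, "ay": 0, "az": 0}, {"fingers": 1, "dx": 4, "dy": -25, "dz": -26, "ax": 0, "ay": 0, "az": 0}, {"fingers": 1, "dx": 4, "dy": -25, "dz": -26, "ax": 0, "ay": 0, "az": 0}, {"fingers": 1, "dx": 4, "dy": -25, "dz": -26, "ax": 0, "ay": 0, "az": 0}, {"fingers": 1, "dx": 4, "dy": -25, "dz": -26, "ax": 0, "ay": 0, "az": 0}, {"fingers": 1, "dx": 4, "dy": -25, "dz": -26, "ax": 0, "ay": 0, "az": 0}, {"fingers": 1, "dx": 4, "dy": -25, "dz": -26, "ax": 0, "ay": 0, "az": 0}, {"fingers": 1, "dx": 4, "dy": -25, "dz": -26, "ax": 0, "ay": 0, "az": 0}]'

```text
time_s: 1.52
eef_pos: [0.5773, 0.2274, 0.1955]
orientation: [-0.55, 0.447, 0.553, 0.438]
contact_force: [0.4, 1.0, -0.1]
opening: 1.0
```

```bash
python3 plan.py .5905 .204 .20 100
```

```text
t 1.52 p [0.5773 0.2274 0.1955] yaw 102.5 open 1.0 F [ 0.4  1.  -0.1] q6 -1.53
turn [ 2.5 -0.2 -0.7] then shift mm dx -4.5 dy -8.9 dz -25.3
```

Request:
arm_command --commands '[{"fingers": 1, "dx": 0, "dy": -5, "dz": -13, "ax": 1.2, "ay": 0, "az": -0.7}, {"fingers": 1, "dx": 0, "dy": -4, "dz": -12, "ax": 1.2, "ay": 0, "az": 0}, {"fingers": 1, "dx": 0, "dy": 0, "dz": 0, "ax": 0, "ay": 0, "az": 0}]'

```text
time_s: 1.77
eef_pos: [0.5963, 0.1976, 0.1914]
orientation: [0.54, -0.459, -0.539, -0.455]
contact_force: [-0.1, 0.9, -0.6]
opening: 1.0
```

```bash
python3 plan.py .5905 .204 .116 100; python3 - <<'E'
from h import *
from scipy.spatial.transform import Rotation as R
for n in('side','top'):
    im=ctrl.grab_frame(n); cv2.imwrite(f'pics/{n}1.png',im[:,:,::-1])
    st=ctrl.state(); Rm=R.from_quat(st['orientation']).as_matrix(); t=st['eef_pos']+Rm[:,0]*.009
    q=[t+Rm[:,2]*a+Rm[:,1]*b for a in(.0425,.057) for b in(-.011,.011)]
    q2=[t-Rm[:,2]*a+Rm[:,1]*b for a in(.0425,.057) for b in(-.011,.011)]
    o=[0,1,3,2]
    po=[proj(n,np.array(q)[o]),proj(n,np.array(q2)[o])]
    b=(140,90,260,190) if n=='side' else (110,150,230,260)
    crop(im,*b,6 if n=='side' else 5,f'pics/{n}1c.png',po,g=.6)
E
```

```text
t 1.77 p [0.5963 0.1976 0.1914] yaw 99.5 open 1.0 F [-0.1  0.9 -0.6] q6 -1.53
turn [-0.5 -0.3 -0.2] then shift mm dx 75.4 dy 4.6 dz 7.4
```

View pics/side1c.png

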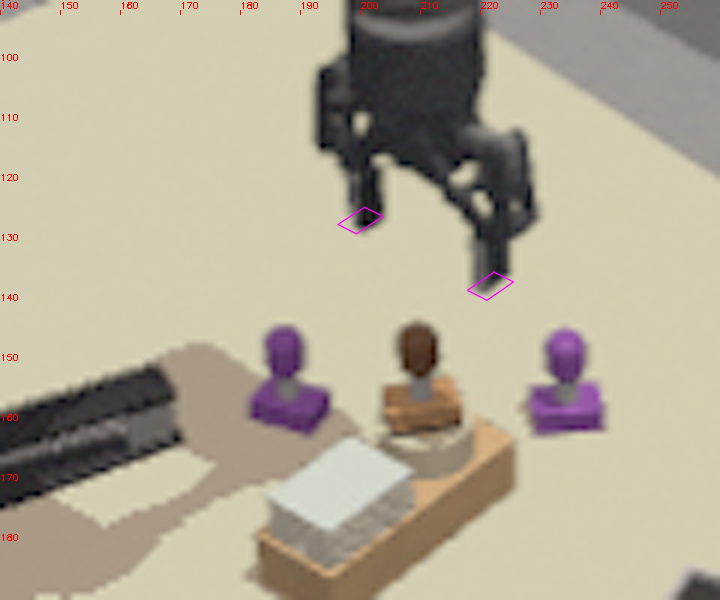

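View pics/top1c.png

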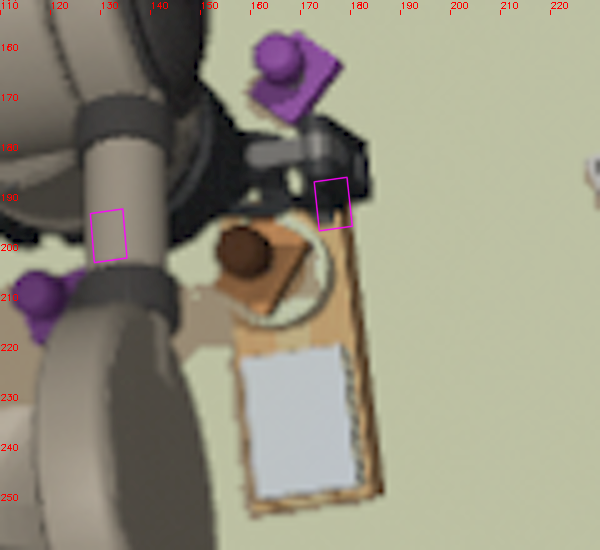

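Request:
arm_command --commands '[{"fingers": 1, "dx": 10, "dy": 2, "dz": 3, "ax": -0.5, "ay": 0, "az": 0}, {"fingers": 1, "dx": 15, "dy": 2, "dz": 3, "ax": 0, "ay": 0, "az": 0}, {"fingers": 1, "dx": 15, "dy": 0, "dz": 0, "ax": 0, "ay": 0, "az": 0}, {"fingers": 1, "dx": 12, "dy": 0, "dz": 0, "ax": 0, "ay": 0, "az": 0}, {"fingers": 1, "dx": 0, "dy": 0, "dz": 0, "ax": 0, "ay": 0, "az": 0}, {"fingers": 1, "dx": 0, "dy": 0, "dz": 0, "ax": 0, "ay": 0, "az": 0}]'

```text
time_s: 2.37
eef_pos: [0.583, 0.2132, 0.1373]
orientation: [-0.545, 0.452, 0.546, 0.448]
contact_force: [0.5, -0.9, -0.6]
opening: 0.999
```

```bash
python3 plan.py .5905 .204 .116 100
```

```text
t 2.37 p [0.583  0.2132 0.1373] yaw 100.9 open 0.999 F [ 0.5 -0.9 -0.6] q6 -1.53
turn [ 0.9 -0.1 -0.2] then shift mm dx 21.3 dy -5.8 dz -10.4
```

Request:
arm_command --commands '[{"fingers": 1, "dx": 5, "dy": -5.5, "dz": -10, "ax": 0.9, "ay": 0, "az": 0}, {"fingers": 1, "dx": 0, "dy": 0, "dz": 0, "ax": 0, "ay": 0, "az": 0}]'

```text
time_s: 2.53
eef_pos: [0.5898, 0.2058, 0.1328]
orientation: [-0.542, 0.455, 0.543, 0.452]
contact_force: [-0.1, -0.6, -0.3]
opening: 1.002
```

```bash
python3 plan.py .5905 .204 .116 100
```

```text
t 2.53 p [0.5898 0.2058 0.1328] yaw 100.2 open 1.002 F [-0.1 -0.6 -0.3] q6 -1.53
turn [ 0.2 -0.1 -0.2] then shift mm dx 16.8 dy -0.3 dz -1.9
```

Request:
arm_command --commands '[{"fingers": 1, "dx": 8, "dy": 0, "dz": -1, "ax": 0, "ay": 0, "az": 0}, {"fingers": 0.48, "dx": 8.5, "dy": 0, "dz": -0.5, "ax": 0, "ay": 0, "az": 0}, {"fingers": 0.48, "dx": 0, "dy": 0, "dz": 0, "ax": 0, "ay": 0, "az": 0}, {"fingers": 0.48, "dx": 0, "dy": 0, "dz": 0, "ax": 0, "ay": 0, "az": 0}, {"fingers": 0.48, "dx": 0, "dy": 0, "dz": 0, "ax": 0, "ay": 0, "az": 0}]'

```text
time_s: 2.95
eef_pos: [0.5912, 0.2037, 0.1158]
orientation: [0.542, -0.455, -0.542, -0.453]
contact_force: [0.2, -0.0, -0.8]
opening: 0.479
```

```bash
python3 plan.py .5905 .204 .116 100; python3 - <<'E'
from h import *
for n in('side','top'):
    im=ctrl.grab_frame(n); cv2.imwrite(f'pics/{n}2.png',im[:,:,::-1])
    b=(180,110,240,180) if n=='side' else (130,160,200,220)
    crop(im,*b,8,f'pics/{n}2c.png',g=.6)
E
python3 plan.py .5905 .204 .116 100
```

```text
t 2.95 p [0.5912 0.2037 0.1158] yaw 100.1 open 0.479 F [ 0.2 -0.  -0.8] q6 -1.54
turn [ 0.1 -0.1 -0.1] then shift mm dx -0.2 dy 0.6 dz 0.4
t 3.05 p [0.5913 0.2038 0.1161] yaw 100.1 open 0.481 F [0.7 0.5 0.2] q6 -1.54
turn [ 0.1 -0.1 -0. ] then shift mm dx 0.1 dy 0.8 dz 0.4
```

View pics/side2c.png

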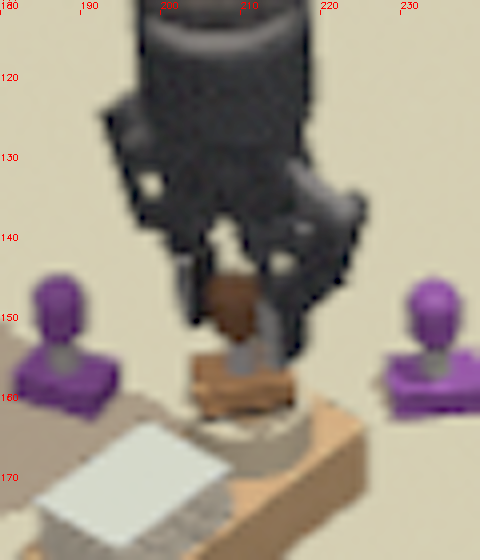

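View pics/top2c.png

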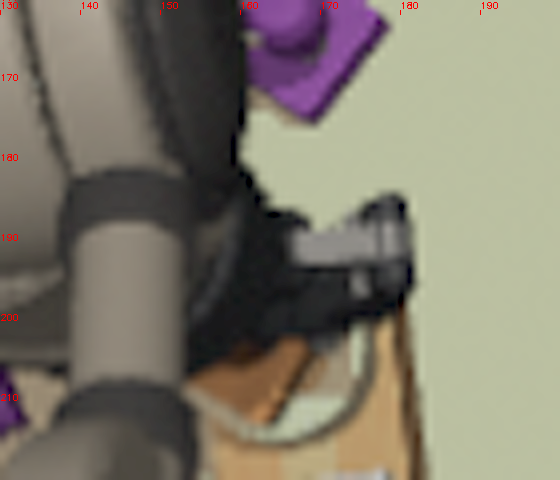

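The side view shows the knob at (209,148) lying between the fingers at (204,150) and (214,150). I'll close on it.

Request:
arm_command --commands '[{"fingers": 0.38, "dx": 0, "dy": 0, "dz": 0, "ax": 0, "ay": 0, "az": 0}, {"fingers": 0.33, "dx": 0, "dy": 0, "dz": 0, "ax": 0, "ay": 0, "az": 0}, {"fingers": 0.29, "dx": 0, "dy": 0, "dz": 0, "ax": 0, "ay": 0, "az": 0}, {"fingers": 0.2, "dx": 0, "dy": 0, "dz": 0, "ax": 0, "ay": 0, "az": 0}, {"fingers": 0.1, "dx": 0, "dy": 0, "dz": 0, "ax": 0, "ay": 0, "az": 0}, {"fingers": 0.1, "dx": 0, "dy": 0, "dz": 0, "ax": 0, "ay": 0, "az": 0}]'

```text
time_s: 3.55
eef_pos: [0.5916, 0.2041, 0.1169]
orientation: [0.543, -0.454, -0.542, -0.454]
contact_force: [0.4, 0.2, -0.9]
opening: 0.283
```

```bash
python3 plan.py .64 .006 .20 153
```

```text
t 3.55 p [0.5916 0.2041 0.1169] yaw 100.1 open 0.283 F [ 0.4  0.2 -0.9] q6 -1.54
turn [-52.9  -0.1   0. ] then shift mm dx -83.1 dy 154.5 dz -133.1
```

Request:
arm_command --commands '[{"fingers": 0.1, "dx": -8, "dy": 0, "dz": 0, "ax": 0, "ay": 0, "az": 0}, {"fingers": 0.1, "dx": -16, "dy": 0, "dz": 0, "ax": 0, "ay": 0, "az": 0}, {"fingers": 0.1, "dx": -20, "dy": 0, "dz": 0, "ax": 0, "ay": 0, "az": 0}, {"fingers": 0.1, "dx": -20, "dy": 0, "dz": 0, "ax": 0, "ay": 0, "az": 0}, {"fingers": 0.1, "dx": 0, "dy": 0, "dz": 0, "ax": -6, "ay": 0, "az": 0}, {"fingers": 0.1, "dx": 0, "dy": 0, "dz": 0, "ax": -6, "ay": 0, "az": 0}, {"fingers": 0.1, "dx": 0, "dy": 0, "dz": 0, "ax": -6, "ay": 0, "az": 0}, {"fingers": 0.1, "dx": 0, "dy": 0, "dz": 0, "ax": -6, "ay": 0, "az": 0}, {"fingers": 0.1, "dx": 0, "dy": 0, "dz": 0, "ax": -6, "ay": 0, "az": 0}, {"fingers": 0.1, "dx": 0, "dy": 0, "dz": 0, "ax": -6, "ay": 0, "az": 0}, {"fingers": 0.1, "dx": 0, "dy": 0, "dz": 0, "ax": -6, "ay": 0, "az": 0}, {"fingers": 0.1, "dx": 0, "dy": 0, "dz": 0, "ax": -6, "ay": 0, "az": 0}, {"fingers": 0.1, "dx": 0, "dy": 0, "dz": 0, "ax": 0, "ay": 0, "az": 0}]'

```text
time_s: 4.63
eef_pos: [0.5919, 0.2041, 0.1919]
orientation: [0.686, -0.18, -0.682, -0.181]
contact_force: [-0.1, -0.5, -0.6]
opening: 0.276
```

```bash
python3 plan.py .64 .006 .18 153;python3 - <<'E'
from h import *
for n in('side',):
    im=ctrl.grab_frame(n); cv2.imwrite(f'pics/{n}3.png',im[:,:,::-1])
    crop(im,140,90,280,210,5,f'pics/{n}3c.png',g=.6)
E
```

```text
t 4.63 p [0.5919 0.2041 0.1919] yaw 150.5 open 0.276 F [-0.1 -0.5 -0.6] q6 -2.41
turn [-2.5 -0.3  0.1] then shift mm dx 11.9 dy 154.7 dz -132.8
```

View pics/side3c.png

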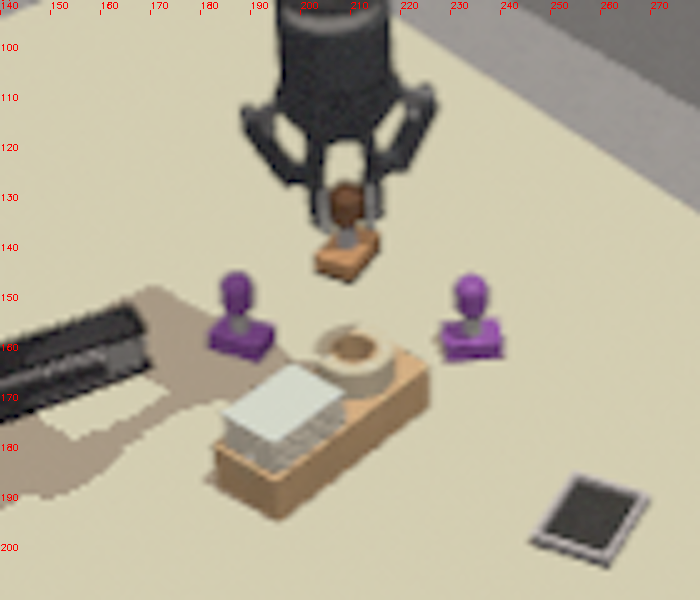

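Request:
arm_command --commands '[{"fingers": 0.1, "dx": 0, "dy": 10, "dz": -9, "ax": -2.5, "ay": 0, "az": 0}, {"fingers": 0.1, "dx": 0, "dy": 20, "dz": -17, "ax": 0, "ay": 0, "az": 0}, {"fingers": 0.1, "dx": 0, "dy": 20, "dz": -17, "ax": 0, "ay": 0, "az": 0}, {"fingers": 0.1, "dx": 0, "dy": 20, "dz": -17, "ax": 0, "ay": 0, "az": 0}, {"fingers": 0.1, "dx": 0, "dy": 20, "dz": -17, "ax": 0, "ay": 0, "az": 0}, {"fingers": 0.1, "dx": 0, "dy": 20, "dz": -17, "ax": 0, "ay": 0, "az": 0}, {"fingers": 0.1, "dx": 0, "dy": 10, "dz": -9, "ax": 0, "ay": 0, "az": 0}, {"fingers": 0.1, "dx": 0, "dy": 0, "dz": 0, "ax": 0, "ay": 0, "az": 0}]'

```text
time_s: 5.35
eef_pos: [0.6275, 0.0457, 0.1948]
orientation: [0.688, -0.174, -0.682, -0.176]
contact_force: [-0.3, 0.4, -1.5]
opening: 0.282
```

```bash
python3 plan.py .64 .006 .11 153
```

```text
t 5.35 p [0.6275 0.0457 0.1948] yaw 151.3 open 0.282 F [-0.3  0.4 -1.5] q6 -2.69
turn [-1.7 -0.4  0.2] then shift mm dx 84.8 dy 29.7 dz -29.2
```

Request:
arm_command --commands '[{"fingers": 0.1, "dx": 10, "dy": 15, "dz": -14, "ax": -1.5, "ay": 0, "az": 0}, {"fingers": 0.1, "dx": 18, "dy": 12, "dz": -12, "ax": 0, "ay": 0, "az": 0}, {"fingers": 0.1, "dx": 18, "dy": 0, "dz": 0, "ax": 0, "ay": 0, "az": 0}, {"fingers": 0.1, "dx": 18, "dy": 0, "dz": 0, "ax": 0, "ay": 0, "az": 0}, {"fingers": 0.1, "dx": 16, "dy": 0, "dz": 0, "ax": 0, "ay": 0, "az": 0}, {"fingers": 0.1, "dx": 0, "dy": 0, "dz": 0, "ax": 0, "ay": 0, "az": 0}]'

```text
time_s: 5.85
eef_pos: [0.6398, 0.0134, 0.1148]
orientation: [0.691, -0.168, -0.682, -0.172]
contact_force: [-0.6, 1.0, -2.0]
opening: 0.282
```

```bash
python3 plan.py .64 .006 .059 153;python3 - <<'E'
from h import *
for n in('side','top'):
    im=ctrl.grab_frame(n); cv2.imwrite(f'pics/{n}4.png',im[:,:,::-1])
    b=(215,130,295,220) if n=='side' else (195,150,295,240)
    crop(im,*b,6,f'pics/{n}4c.png',g=.6)
E
python3 plan.py .64 .006 .059 153
```

```text
t 5.85 p [0.6398 0.0134 0.1148] yaw 152.2 open 0.282 F [-0.6  1.  -2. ] q6 -2.76
turn [-0.8 -0.6  0.5] then shift mm dx 55.8 dy 6.5 dz -3.5
t 5.95 p [0.6415 0.0132 0.118 ] yaw 152.3 open 0.284 F [ 1.   0.3 -0.5] q6 -2.76
turn [-0.7 -0.9  0.6] then shift mm dx 59.0 dy 7.1 dz -2.0
```

View pics/side4c.png

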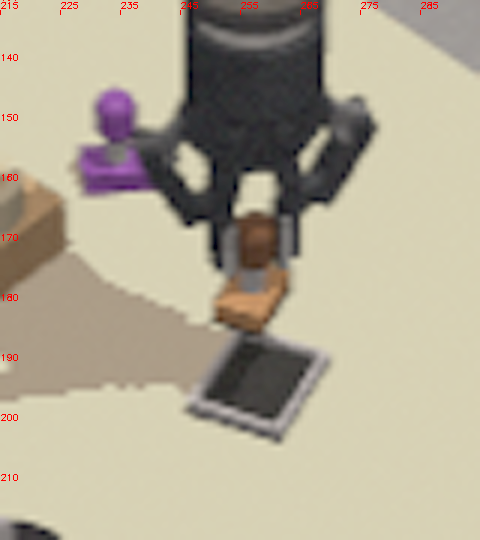

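View pics/top4c.png

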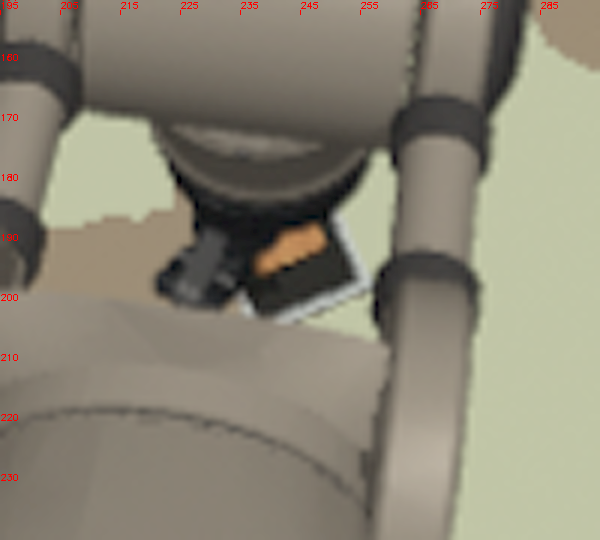

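Request:
arm_command --commands '[{"fingers": 0.1, "dx": 12, "dy": 6, "dz": -2, "ax": -0.7, "ay": -0.5, "az": 0.5}, {"fingers": 0.1, "dx": 14, "dy": 0, "dz": 0, "ax": 0, "ay": 0, "az": 0}, {"fingers": 0.1, "dx": 12, "dy": 0, "dz": 0, "ax": 0, "ay": 0, "az": 0}, {"fingers": 0.1, "dx": 0, "dy": 0, "dz": 0, "ax": 0, "ay": 0, "az": 0}, {"fingers": 0.1, "dx": 0, "dy": 0, "dz": 0, "ax": 0, "ay": 0, "az": 0}]'

```text
time_s: 6.37
eef_pos: [0.6438, 0.0078, 0.0829]
orientation: [0.693, -0.164, -0.683, -0.164]
contact_force: [0.7, 0.1, -0.6]
opening: 0.274
```

```bash
python3 plan.py .64 .006 .059 153;python3 - <<'E'
from h import *
for n in('side','top'):
    im=ctrl.grab_frame(n); cv2.imwrite(f'pics/{n}5.png',im[:,:,::-1])
    b=(235,160,285,210) if n=='side' else (195,150,295,240)
    crop(im,*b,10 if n=='side' else 6,f'pics/{n}5c.png',g=.6)
E
python3 plan.py .64 .006 .059 153
```

```text
t 6.37 p [0.6438 0.0078 0.0829] yaw 153.2 open 0.274 F [ 0.7  0.1 -0.6] q6 -2.78
turn [ 0.2 -0.8  0.2] then shift mm dx 23.9 dy 3.3 dz 2.6
t 6.47 p [0.6437 0.0078 0.0831] yaw 153.2 open 0.279 F [ 0.9  0.3 -0.5] q6 -2.78
turn [ 0.2 -0.8  0.2] then shift mm dx 24.1 dy 3.3 dz 2.5
```

View pics/side5c.png

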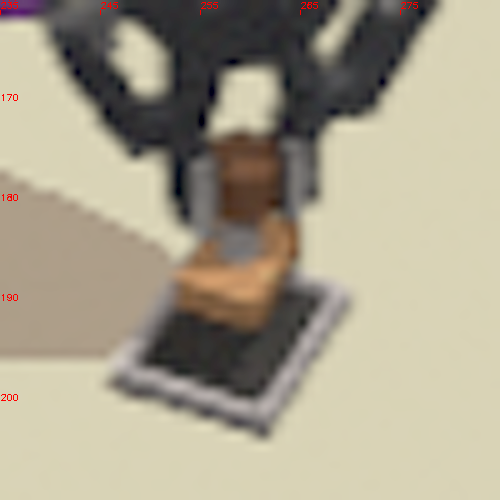

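View pics/top5c.png

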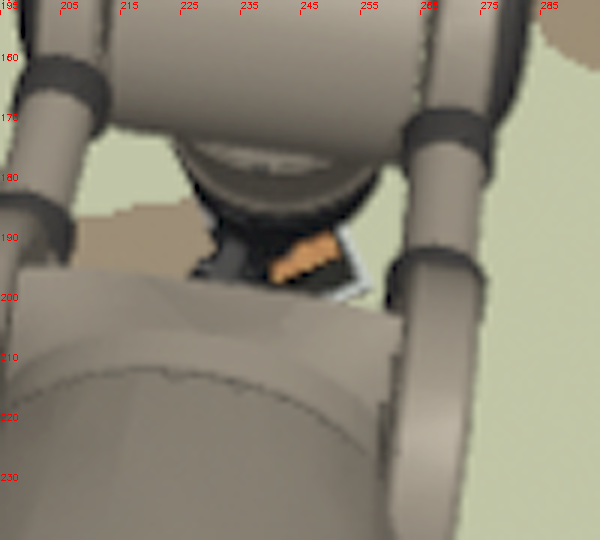

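```bash
python3 - <<'E'
from h import *
im=cv2.imread('pics/side5.png')[:,:,::-1]; t=cv2.imread('pics/top5.png')[:,:,::-1]
B=lambda dx,dy:[box(.6437+dx,.0078+dy,z,np.radians(24.2),.044,.030) for z in(.030,.046)]
crop(im,235,160,285,210,10,'pics/f.png',[proj('side',b) for b in B(0,0)],g=.6)
crop(t,225,170,265,210,12,'pics/f2.png',[proj('top',b) for b in B(0,0)],g=.6)
E
python3 -c "
import cv2,numpy as np
a=cv2.imread('pics/f.png');b=cv2.imread('pics/f2.png');b=cv2.resize(b,(500,500))
cv2.imwrite('pics/f12.png',cv2.resize(np.hstack([a,b]),(800,400)))"
```

```text
(no output)
```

View pics/f12.png

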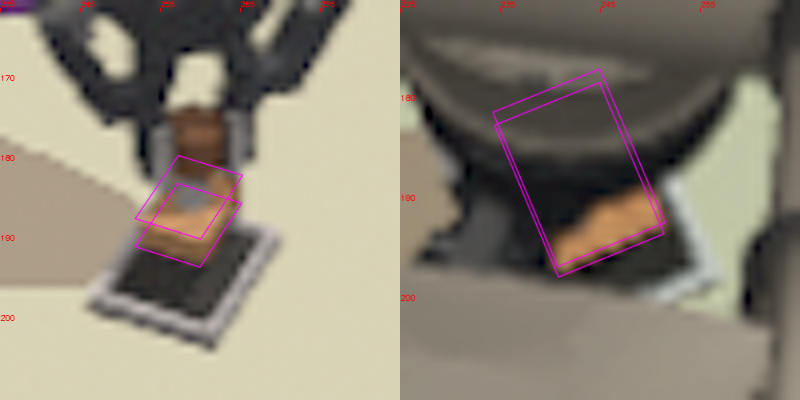

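```bash
python3 - <<'E'
from h import *
s=cv2.imread('pics/side0.png')[:,:,::-1]; t=cv2.imread('pics/top0.png')[:,:,::-1]
def pair(x,y,yaw,sb,tb,name,dims):
    P=[box(x,y,.01,yaw,*dims),box(x,y,.01,yaw,dims[0]-.008,dims[1]-.008),box(x,y,.0,yaw,*dims)]
    crop(s,*sb,10,'pics/_a.png',[proj('side',b) for b in P],g=.7); crop(t,*tb,10,'pics/_b.png',[proj('top',b) for b in P],g=.7)
    a=cv2.resize(cv2.imread('pics/_a.png'),(400,400)); b=cv2.resize(cv2.imread('pics/_b.png'),(400,400))
    return np.hstack([a,b])
# rest
r=pair(.6403,.006,.425,(235,170,285,220),(220,165,270,215),'',(.072,.058)); cv2.imwrite('pics/g1.png',r)
E
```

```text
(no output)
```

View pics/g1.png

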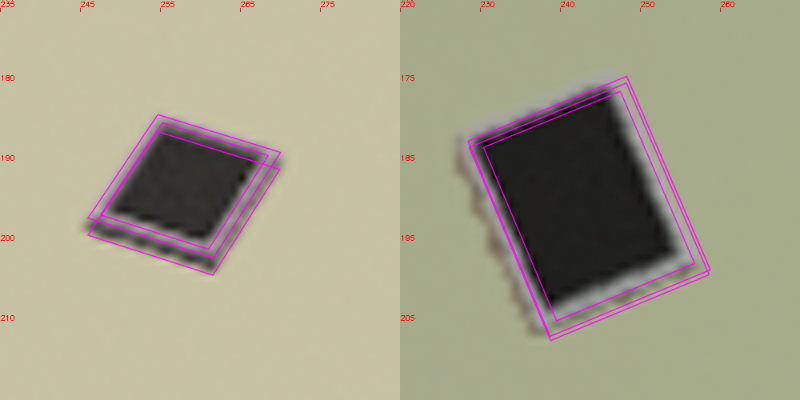

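Request:
arm_command --commands '[{"fingers": 0.1, "dx": 8, "dy": 2, "dz": 2, "ax": 0, "ay": -0.4, "az": 0}, {"fingers": 0.1, "dx": 6, "dy": 0, "dz": 0, "ax": 0, "ay": 0, "az": 0}, {"fingers": 0.1, "dx": 3, "dy": 0, "dz": 0, "ax": 0, "ay": 0, "az": 0}, {"fingers": 0.1, "dx": 0, "dy": 0, "dz": 0, "ax": 0, "ay": 0, "az": 0}]'

```text
time_s: 6.8
eef_pos: [0.6419, 0.0066, 0.0664]
orientation: [0.691, -0.163, -0.684, -0.165]
contact_force: [-0.3, 0.8, -1.4]
opening: 0.279
```

```bash
python3 plan.py .641 .007 .057 153
```

```text
t 6.8 p [0.6419 0.0066 0.0664] yaw 153.2 open 0.279 F [-0.3  0.8 -1.4] q6 -2.78
turn [ 0.2 -0.5  0.3] then shift mm dx 9.4 dy 0.0 dz 1.0
```

Request:
arm_command --commands '[{"fingers": 0.1, "dx": 3, "dy": 0, "dz": 0.5, "ax": 0, "ay": -0.3, "az": 0}, {"fingers": 0.1, "dx": 3, "dy": 0, "dz": 0, "ax": 0, "ay": 0, "az": 0}, {"fingers": 0.1, "dx": 2, "dy": 0, "dz": 0, "ax": 0, "ay": 0, "az": 0}, {"fingers": 0.1, "dx": 0, "dy": 0, "dz": 0, "ax": 0, "ay": 0, "az": 0}]'

```text
time_s: 7.13
eef_pos: [0.6415, 0.0068, 0.0574]
orientation: [0.689, -0.163, -0.686, -0.165]
contact_force: [-0.4, -0.1, -0.3]
opening: 0.284
```

```bash
python3 plan.py .641 .007 .057 153
```

```text
t 7.13 p [0.6415 0.0068 0.0574] yaw 153.2 open 0.284 F [-0.4 -0.1 -0.3] q6 -2.79
turn [ 0.2 -0.2  0.3] then shift mm dx 0.4 dy 0.0 dz 0.5
```

Request:
arm_command --commands '[{"fingers": 0.1, "dx": 1, "dy": 0, "dz": 0, "ax": 0, "ay": -0.2, "az": 0}, {"fingers": 0.1, "dx": 0, "dy": 0, "dz": 0, "ax": 0, "ay": 0, "az": 0}]'

```text
time_s: 7.3
eef_pos: [0.6418, 0.0069, 0.0569]
orientation: [0.688, -0.162, -0.687, -0.166]
contact_force: [-0.0, -0.8, -0.1]
opening: 0.284
```

```bash
python3 - <<'E'
from h import *
for n in('side',):
    im=ctrl.grab_frame(n); cv2.imwrite(f'pics/{n}6.png',im[:,:,::-1])
    crop(im,235,160,285,210,10,f'pics/{n}6c.png',g=.6)
E
python3 plan.py .641 .007 .057 153
```

```text
t 7.35 p [0.6418 0.0069 0.0568] yaw 153.2 open 0.282 F [-0.3 -0.8 -1.1] q6 -2.79
turn [ 0.2 -0.   0.3] then shift mm dx -0.2 dy 0.2 dz 0.7
```

View pics/side6c.png

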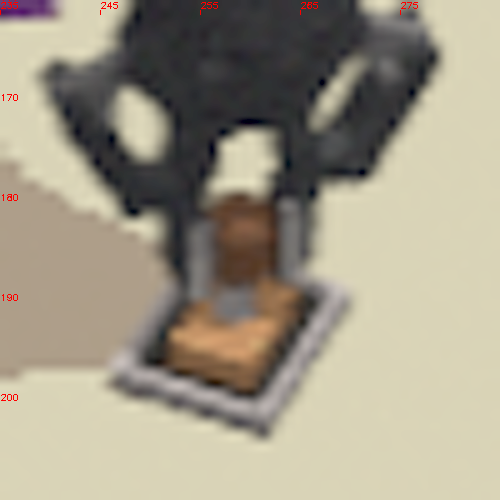

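Request:
arm_command --commands '[{"fingers": 0.1, "dx": 1.5, "dy": 0, "dz": 0, "ax": 0, "ay": 0, "az": 0}, {"fingers": 0.1, "dx": 1, "dy": 0, "dz": 0, "ax": 0, "ay": 0, "az": 0}]'

```text
time_s: 7.52
eef_pos: [0.6419, 0.007, 0.0567]
orientation: [0.689, -0.162, -0.687, -0.166]
contact_force: [-3.4, -0.6, 6.2]
opening: 0.28
```

Request:
arm_command --commands '[{"fingers": 0.1, "dx": 0, "dy": 0, "dz": 0, "ax": 0, "ay": 0, "az": 0}, {"fingers": 0.32, "dx": 0, "dy": 0, "dz": 0, "ax": 0, "ay": 0, "az": 0}, {"fingers": 0.4, "dx": 0, "dy": 0, "dz": 0, "ax": 0, "ay": 0, "az": 0}, {"fingers": 0.6, "dx": 0, "dy": 0, "dz": 0, "ax": 0, "ay": 0, "az": 0}, {"fingers": 0.7, "dx": 0, "dy": 0, "dz": 0, "ax": 0, "ay": 0, "az": 0}, {"fingers": 0.7, "dx": 0, "dy": 0, "dz": 0, "ax": 0, "ay": 0, "az": 0}, {"fingers": 0.7, "dx": -6, "dy": 0, "dz": 0, "ax": 0, "ay": 0, "az": 0}, {"fingers": 0.7, "dx": -12, "dy": 0, "dz": 0, "ax": 0, "ay": 0, "az": 0}, {"fingers": 0.8, "dx": -20, "dy": 0, "dz": 0, "ax": 0, "ay": 0, "az": 0}, {"fingers": 1, "dx": -25, "dy": 0, "dz": 0, "ax": 0, "ay": 0, "az": 0}, {"fingers": 1, "dx": -25, "dy": 0, "dz": 0, "ax": 0, "ay": 0, "az": 0}, {"fingers": 1, "dx": 0, "dy": 0, "dz": 0, "ax": 0, "ay": 0, "az": 0}]'

```text
time_s: 8.52
eef_pos: [0.6414, 0.0066, 0.1508]
orientation: [0.688, -0.162, -0.688, -0.166]
contact_force: [-0.2, -0.0, 1.7]
opening: 0.999
```

```bash
python3 - <<'E'
from h import *
for n in('side',):
    im=ctrl.grab_frame(n); cv2.imwrite(f'pics/{n}7.png',im[:,:,::-1])
    crop(im,170,130,290,220,6,f'pics/{n}7c.png',g=.6)
E
python3 plan.py .59 .199 .20 100.2
```

```text
t 8.57 p [0.6406 0.0067 0.1488] yaw 153.2 open 1.001 F [0.2 0.1 0.7] q6 -2.79
turn [53.   0.2  0.1] then shift mm dx -51.2 dy 15.8 dz 198.2
```

View pics/side7c.png

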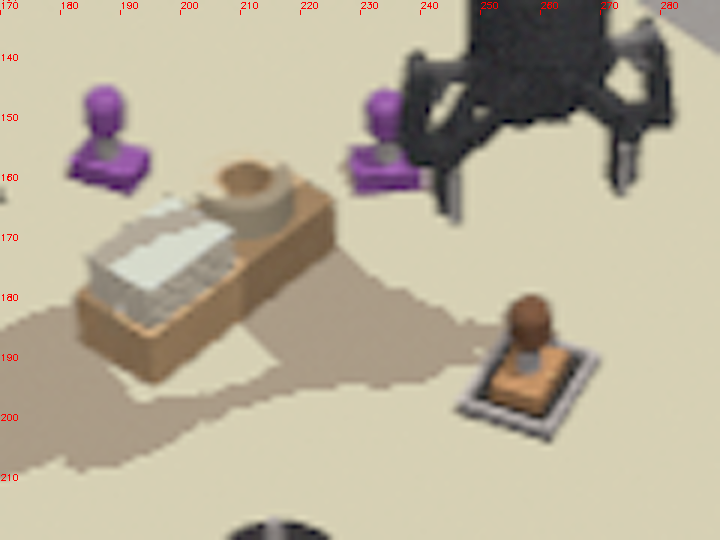

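```bash
python3 - <<'E'
from fit import *
print(ray('side',[[210.2,159.0],[209.9,159.3]],.064))
s=cv2.imread('pics/side3.png')[:,:,::-1]; t=cv2.imread('pics/top0.png')[:,:,::-1]
a=np.linspace(0,6.28,40)
def ring(x,y,r,z): return np.c_[x+r*np.cos(a),y+r*np.sin(a),0*a+z]
x,y=.5895,.1975
P=[ring(x,y,.028,.064),ring(x,y,.015,.064),ring(x,y,.028,.04),box(.5147,.1815,.07,.178,.07,.05),box(.5535,.1917,.04,.178,.16,.062)]
crop(s,175,140,235,200,10,'pics/_a.png',[proj('side',b) for b in P],g=.7); crop(t,145,180,195,260,8,'pics/_b.png',[proj('top',b) for b in P],g=.7)
A_=cv2.resize(cv2.imread('pics/_a.png'),(450,450)); B_=cv2.imread('pics/_b.png'); B_=cv2.resize(B_,(281,450)); cv2.imwrite('pics/g2.png',np.hstack([A_,B_]))
E
```

```text
[[0.59027029 0.20165114 0.064     ]
 [0.58845401 0.2010198  0.064     ]]
```

View pics/g2.png

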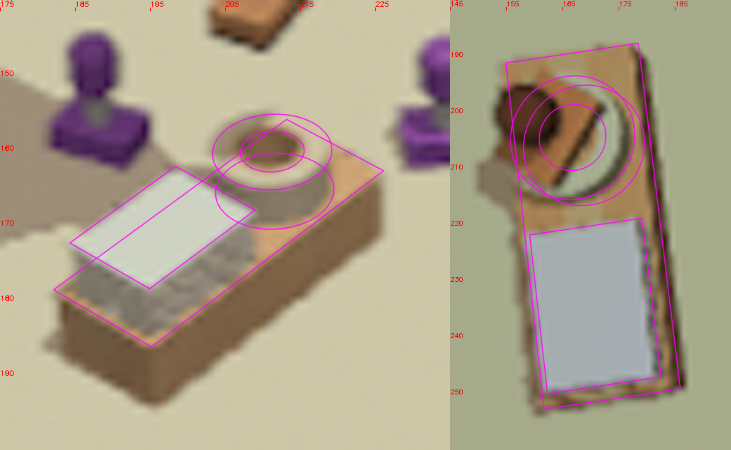

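Request:
arm_command --commands '[{"fingers": 1, "dx": -5, "dy": 0, "dz": 0, "ax": 6.5, "ay": 0, "az": 0}, {"fingers": 1, "dx": -5, "dy": 0, "dz": 0, "ax": 6.5, "ay": 0, "az": 0}, {"fingers": 1, "dx": -5, "dy": 0, "dz": 0, "ax": 6.5, "ay": 0, "az": 0}, {"fingers": 1, "dx": -5, "dy": 0, "dz": 0, "ax": 6.5, "ay": 0, "az": 0}, {"fingers": 1, "dx": 0, "dy": 0, "dz": 0, "ax": 6.5, "ay": 0, "az": 0}, {"fingers": 1, "dx": 0, "dy": 0, "dz": 0, "ax": 6.5, "ay": 0, "az": 0}, {"fingers": 1, "dx": 0, "dy": 0, "dz": 0, "ax": 6.5, "ay": 0, "az": 0}, {"fingers": 1, "dx": 0, "dy": 0, "dz": 0, "ax": 5, "ay": 0, "az": 0}, {"fingers": 1, "dx": 0, "dy": 0, "dz": 0, "ax": 0, "ay": 0, "az": 0}]'

```text
time_s: 9.32
eef_pos: [0.6376, 0.0069, 0.1685]
orientation: [-0.54, 0.454, 0.545, 0.454]
contact_force: [-0.0, -0.5, 0.4]
opening: 1.0
```

```bash
python3 plan.py .589 .2005 .15 100.2
```

```text
t 9.32 p [0.6376 0.0069 0.1685] yaw 100.2 open 1.0 F [-0.  -0.5  0.4] q6 -1.86
turn [ 0.   0.4 -0.3] then shift mm dx 18.5 dy 13.6 dz 199.2
```

Request:
arm_command --commands '[{"fingers": 1, "dx": 0, "dy": 2, "dz": 15, "ax": 0, "ay": 0, "az": 0}, {"fingers": 1, "dx": 2, "dy": 2, "dz": 28, "ax": 0, "ay": 0, "az": 0}, {"fingers": 1, "dx": 2, "dy": 2, "dz": 28, "ax": 0, "ay": 0, "az": 0}, {"fingers": 1, "dx": 2, "dy": 2, "dz": 28, "ax": 0, "ay": 0, "az": 0}, {"fingers": 1, "dx": 2, "dy": 2, "dz": 28, "ax": 0, "ay": 0, "az": 0}, {"fingers": 1, "dx": 2, "dy": 1, "dz": 26, "ax": 0, "ay": 0, "az": 0}, {"fingers": 1, "dx": 2, "dy": 1, "dz": 15, "ax": 0, "ay": 0, "az": 0}, {"fingers": 1, "dx": 0, "dy": 0, "dz": 5, "ax": 0, "ay": 0, "az": 0}, {"fingers": 1, "dx": 0, "dy": 0, "dz": 0, "ax": 0, "ay": 0, "az": 0}]'

```text
time_s: 10.07
eef_pos: [0.5897, 0.1795, 0.1538]
orientation: [-0.543, 0.449, 0.552, 0.446]
contact_force: [-0.3, -0.5, 0.7]
opening: 1.005
```

```bash
python3 plan.py .589 .2005 .068 100.2
```

```text
t 10.07 p [0.5897 0.1795 0.1538] yaw 101.5 open 1.005 F [-0.3 -0.5  0.7] q6 -1.61
turn [ 1.3  0.4 -0.7] then shift mm dx 85.8 dy -3.1 dz 20.7
```

Request:
arm_command --commands '[{"fingers": 1, "dx": 10, "dy": -1, "dz": 10, "ax": 1.2, "ay": 0.4, "az": -0.7}, {"fingers": 1, "dx": 15, "dy": -1, "dz": 8, "ax": 0, "ay": 0, "az": 0}, {"fingers": 1, "dx": 15, "dy": 0, "dz": 0, "ax": 0, "ay": 0, "az": 0}, {"fingers": 1, "dx": 15, "dy": 0, "dz": 0, "ax": 0, "ay": 0, "az": 0}, {"fingers": 1, "dx": 0, "dy": 0, "dz": 0, "ax": 0, "ay": 0, "az": 0}, {"fingers": 1, "dx": 0, "dy": 0, "dz": 0, "ax": 0, "ay": 0, "az": 0}]'

```text
time_s: 10.57
eef_pos: [0.5909, 0.1927, 0.0982]
orientation: [0.545, -0.452, -0.542, -0.452]
contact_force: [1.1, -0.5, 0.3]
opening: 0.999
```

```bash
python3 plan.py .589 .2005 .068 100.2
```

```text
t 10.57 p [0.5909 0.1927 0.0982] yaw 100.5 open 0.999 F [ 1.1 -0.5  0.3] q6 -1.56
turn [ 0.3 -0.2  0.2] then shift mm dx 30.2 dy 0.5 dz 8.0
```

Request:
arm_command --commands '[{"fingers": 1, "dx": 8, "dy": 0.5, "dz": 7, "ax": 0, "ay": 0, "az": 0}, {"fingers": 1, "dx": 10, "dy": 0, "dz": 0, "ax": 0, "ay": 0, "az": 0}, {"fingers": 1, "dx": 7, "dy": 0, "dz": 0, "ax": 0, "ay": 0, "az": 0}, {"fingers": 1, "dx": 0, "dy": 0, "dz": 0, "ax": 0, "ay": 0, "az": 0}]'

```text
time_s: 10.9
eef_pos: [0.5911, 0.1982, 0.0735]
orientation: [0.546, -0.451, -0.541, -0.454]
contact_force: [-0.1, -0.3, -0.0]
opening: 0.996
```

```bash
python3 - <<'E'
from h import *
for n in('side',):
    im=ctrl.grab_frame(n); cv2.imwrite(f'pics/{n}8.png',im[:,:,::-1])
    crop(im,175,130,245,200,8,f'pics/{n}8c.png',g=.6)
E
python3 plan.py .589 .2005 .068 100.2
```

```text
t 10.95 p [0.5913 0.1982 0.074 ] yaw 100.5 open 0.999 F [-0.6  0.7  0. ] q6 -1.55
turn [ 0.3 -0.2  0.5] then shift mm dx 6.0 dy 1.9 dz 2.6
```

View pics/side8c.png

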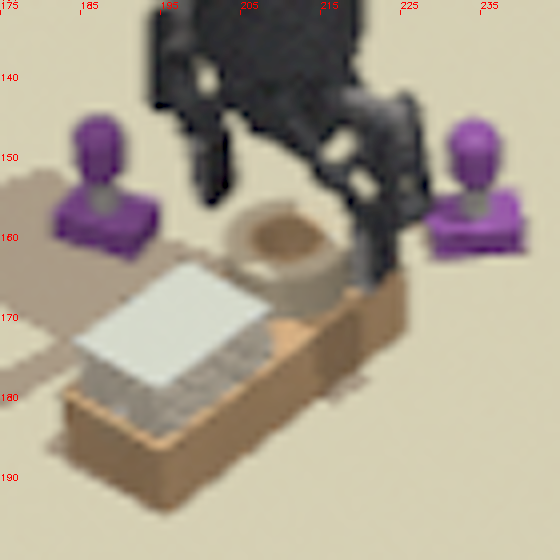

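Request:
arm_command --commands '[{"fingers": 0.9, "dx": 6, "dy": 1.5, "dz": 2, "ax": 0, "ay": 0, "az": 0.4}, {"fingers": 0.8, "dx": 0, "dy": 0, "dz": 0, "ax": 0, "ay": 0, "az": 0}, {"fingers": 0.73, "dx": 0, "dy": 0, "dz": 0, "ax": 0, "ay": 0, "az": 0}, {"fingers": 0.7, "dx": 0, "dy": 0, "dz": 0, "ax": 0, "ay": 0, "az": 0}, {"fingers": 0.66, "dx": 0, "dy": 0, "dz": 0, "ax": 0, "ay": 0, "az": 0}, {"fingers": 0.6, "dx": 0, "dy": 0, "dz": 0, "ax": 0, "ay": 0, "az": 0}, {"fingers": 0.5, "dx": 0, "dy": 0, "dz": 0, "ax": 0, "ay": 0, "az": 0}, {"fingers": 0.5, "dx": 0, "dy": 0, "dz": 0, "ax": 0, "ay": 0, "az": 0}]'

```text
time_s: 11.62
eef_pos: [0.5904, 0.2006, 0.0697]
orientation: [0.545, -0.452, -0.542, -0.452]
contact_force: [0.3, 0.7, -0.9]
opening: 0.629
```

```bash
python3 plan.py .44 -.016 .13 100.2
```

```text
t 11.62 p [0.5904 0.2006 0.0697] yaw 100.5 open 0.629 F [ 0.3  0.7 -0.9] q6 -1.55
turn [ 0.3 -0.2  0.2] then shift mm dx -60.3 dy 186.4 dz -186.5
```

Request:
arm_command --commands '[{"fingers": 0.5, "dx": -5, "dy": 0, "dz": 0, "ax": 0, "ay": 0, "az": 0}, {"fingers": 0.5, "dx": -15, "dy": 0, "dz": 0, "ax": 0, "ay": 0, "az": 0}, {"fingers": 0.5, "dx": -20, "dy": 0, "dz": 0, "ax": 0, "ay": 0, "az": 0}, {"fingers": 0.5, "dx": -20, "dy": 0, "dz": 0, "ax": 0, "ay": 0, "az": 0}, {"fingers": 0.5, "dx": 0, "dy": 10, "dz": -10, "ax": 0, "ay": 0, "az": 0}, {"fingers": 0.5, "dx": 0, "dy": 20, "dz": -20, "ax": 0, "ay": 0, "az": 0}, {"fingers": 0.5, "dx": 0, "dy": 24, "dz": -24, "ax": 0, "ay": 0, "az": 0}, {"fingers": 0.5, "dx": 0, "dy": 24, "dz": -24, "ax": 0, "ay": 0, "az": 0}, {"fingers": 0.5, "dx": 0, "dy": 24, "dz": -24, "ax": 0, "ay": 0, "az": 0}, {"fingers": 0.5, "dx": 0, "dy": 24, "dz": -24, "ax": 0, "ay": 0, "az": 0}, {"fingers": 0.5, "dx": 0, "dy": 15, "dz": -15, "ax": 0, "ay": 0, "az": 0}, {"fingers": 0.5, "dx": 0, "dy": 5, "dz": -5, "ax": 0, "ay": 0, "az": 0}, {"fingers": 0.5, "dx": 0, "dy": 0, "dz": 0, "ax": 0, "ay": 0, "az": 0}]'

```text
time_s: 12.7
eef_pos: [0.4686, 0.0251, 0.1348]
orientation: [0.547, -0.45, -0.541, -0.453]
contact_force: [0.4, 0.8, -1.0]
opening: 0.633
```

```bash
python3 plan.py .44 -.016 .10 100.2
```

```text
t 12.7 p [0.4686 0.0251 0.1348] yaw 100.7 open 0.633 F [ 0.4  0.8 -1. ] q6 -1.86
turn [ 0.5 -0.2  0.5] then shift mm dx 34.8 dy 35.4 dz -35.4
```

Request:
arm_command --commands '[{"fingers": 0.5, "dx": 5, "dy": 16, "dz": -16, "ax": 0, "ay": 0, "az": 0.4}, {"fingers": 0.5, "dx": 10, "dy": 14, "dz": -14, "ax": 0, "ay": 0, "az": 0}, {"fingers": 0.5, "dx": 5, "dy": 2, "dz": -2, "ax": 0, "ay": 0, "az": 0}, {"fingers": 0.5, "dx": 0, "dy": 0, "dz": 0, "ax": 0, "ay": 0, "az": 0}, {"fingers": 0.5, "dx": 0, "dy": 0, "dz": 0, "ax": 0, "ay": 0, "az": 0}]'

```text
time_s: 13.12
eef_pos: [0.4475, -0.0112, 0.116]
orientation: [0.548, -0.45, -0.541, -0.452]
contact_force: [0.7, -1.3, -0.7]
opening: 0.636
```

```bash
python3 - <<'E'
from h import *
for n in('side','top'):
    im=ctrl.grab_frame(n); cv2.imwrite(f'pics/{n}9.png',im[:,:,::-1])
    b=(180,160,260,240) if n=='side' else (210,220,290,300)
    p=ctrl.state()['eef_pos']; a=np.linspace(0,6.28,40); 
    def ring(x,y,r,z): return np.c_[x+r*np.cos(a),y+r*np.sin(a),0*a+z]
    P=[ring(p[0],p[1],.028,p[2]-.0297),ring(p[0],p[1],.028,p[2]-.0057),ring(.44,-.016,.038,.008)]
    crop(im,*b,7,f'pics/{n}9c.png',[proj(n,q) for q in P],g=.6)
E
python3 plan.py .44 -.016 .05 100.2
```

```text
t 13.22 p [ 0.4476 -0.011   0.1162] yaw 100.7 open 0.635 F [-0.7 -0.1 -1.1] q6 -1.95
turn [ 0.5 -0.3  0.5] then shift mm dx 66.2 dy 8.4 dz -3.5
```

View pics/side9c.png

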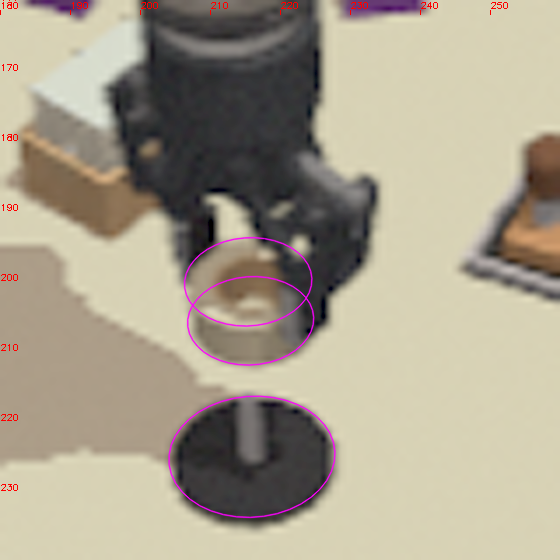

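View pics/top9c.png

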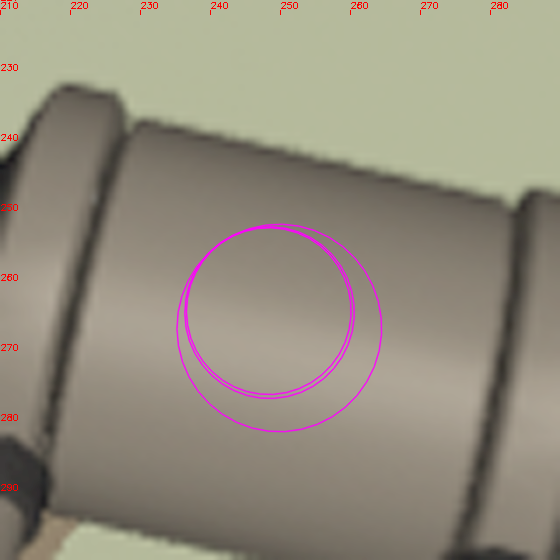

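Request:
arm_command --commands '[{"fingers": 0.5, "dx": 8, "dy": 8, "dz": -4.5, "ax": 0, "ay": 0, "az": 0.3}, {"fingers": 0.5, "dx": 8, "dy": 0, "dz": 0, "ax": 0, "ay": 0, "az": 0}, {"fingers": 0.5, "dx": 0, "dy": 0, "dz": 0, "ax": 0, "ay": 0, "az": 0}, {"fingers": 0.5, "dx": 0, "dy": 0, "dz": 0, "ax": 0, "ay": 0, "az": 0}]'

```text
time_s: 13.55
eef_pos: [0.4416, -0.0158, 0.099]
orientation: [0.548, -0.45, -0.543, -0.45]
contact_force: [0.6, 0.1, -0.3]
opening: 0.636
```

```bash
python3 - <<'E'
from h import *
for n in('side',):
    im=ctrl.grab_frame(n); cv2.imwrite(f'pics/{n}10.png',im[:,:,::-1])
    b=(190,180,240,240)
    crop(im,*b,9,f'pics/{n}10c.png',g=.6)
E
python3 plan.py .4395 -.017 .04 100.2
```

```text
t 13.6 p [ 0.4416 -0.0158  0.099 ] yaw 100.9 open 0.631 F [ 0.2  0.8 -0.1] q6 -1.96
turn [ 0.7 -0.3  0.3] then shift mm dx 59.0 dy 2.3 dz -0.8
```

View pics/side10c.png

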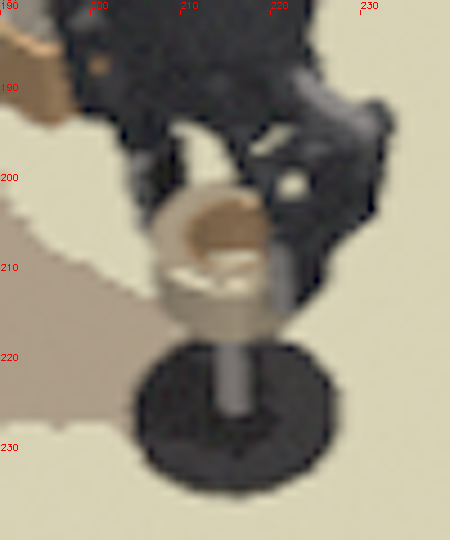

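Request:
arm_command --commands '[{"fingers": 0.5, "dx": 8, "dy": 1.5, "dz": -0.8, "ax": 0, "ay": 0, "az": 0.3}, {"fingers": 0.5, "dx": 10, "dy": 0, "dz": 0, "ax": 0, "ay": 0, "az": 0}, {"fingers": 0.5, "dx": 8, "dy": 0, "dz": 0, "ax": 0, "ay": 0, "az": 0}, {"fingers": 0.5, "dx": 0, "dy": 0, "dz": 0, "ax": 0, "ay": 0, "az": 0}]'

```text
time_s: 13.93
eef_pos: [0.4409, -0.0172, 0.0715]
orientation: [0.547, -0.452, -0.543, -0.449]
contact_force: [-1.0, -0.2, -1.1]
opening: 0.632
```

```bash
python3 - <<'E'
from h import *
for n in('side',):
    im=ctrl.grab_frame(n); cv2.imwrite(f'pics/{n}11.png',im[:,:,::-1])
    b=(190,180,240,240)
    crop(im,*b,9,f'pics/{n}11c.png',g=.6)
E
python3 plan.py .4395 -.017 .04 100.2
```

```text
t 13.98 p [ 0.4411 -0.0172  0.072 ] yaw 100.9 open 0.636 F [ 0.4  0.5 -0.6] q6 -1.96
turn [ 0.7 -0.4  0. ] then shift mm dx 32.0 dy 1.6 dz 0.5
```

View pics/side11c.png

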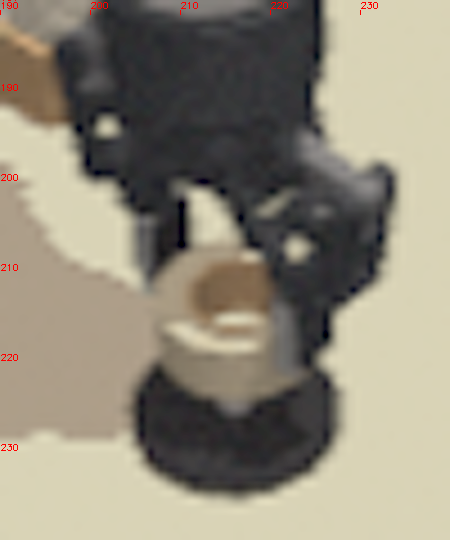

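Request:
arm_command --commands '[{"fingers": 0.5, "dx": 5, "dy": 1, "dz": 0, "ax": 0, "ay": -0.3, "az": 0}, {"fingers": 0.5, "dx": 9, "dy": 0, "dz": 0, "ax": 0, "ay": 0, "az": 0}, {"fingers": 0.5, "dx": 8, "dy": 0, "dz": 0, "ax": 0, "ay": 0, "az": 0}, {"fingers": 0.5, "dx": 4, "dy": 0, "dz": 0, "ax": 0, "ay": 0, "az": 0}, {"fingers": 0.5, "dx": 0, "dy": 0, "dz": 0, "ax": 0, "ay": 0, "az": 0}]'

```text
time_s: 14.4
eef_pos: [0.4406, -0.0177, 0.0439]
orientation: [0.546, -0.45, -0.544, -0.45]
contact_force: [-0.2, 0.2, -1.2]
opening: 0.634
```

```bash
python3 plan.py .4395 -.017 .038 100.2
```

```text
t 14.4 p [ 0.4406 -0.0177  0.0439] yaw 100.9 open 0.634 F [-0.2  0.2 -1.2] q6 -1.97
turn [ 0.7 -0.1  0.1] then shift mm dx 5.9 dy 1.0 dz 0.9
```

Request:
arm_command --commands '[{"fingers": 0.5, "dx": 3, "dy": 0, "dz": 0, "ax": 0, "ay": 0, "az": 0}, {"fingers": 0.5, "dx": 2, "dy": 0, "dz": 0, "ax": 0, "ay": 0, "az": 0}, {"fingers": 0.5, "dx": 1.5, "dy": 0, "dz": 0, "ax": 0, "ay": 0, "az": 0}, {"fingers": 0.5, "dx": 1, "dy": 0, "dz": 0, "ax": 0, "ay": 0, "az": 0}]'

```text
time_s: 14.73
eef_pos: [0.4408, -0.0177, 0.037]
orientation: [0.546, -0.45, -0.544, -0.45]
contact_force: [-7.1, 1.1, 28.1]
opening: 0.637
```

Request:
arm_command --commands '[{"fingers": 0.5, "dx": -0.5, "dy": 0, "dz": 0, "ax": 0, "ay": 0, "az": 0}, {"fingers": 0.68, "dx": 0, "dy": 0, "dz": 0, "ax": 0, "ay": 0, "az": 0}, {"fingers": 0.8, "dx": 0, "dy": 0, "dz": 0, "ax": 0, "ay": 0, "az": 0}, {"fingers": 1, "dx": 0, "dy": 0, "dz": 0, "ax": 0, "ay": 0, "az": 0}, {"fingers": 1, "dx": 0, "dy": 0, "dz": 0, "ax": 0, "ay": 0, "az": 0}, {"fingers": 1, "dx": 0, "dy": 0, "dz": 0, "ax": 0, "ay": 0, "az": 0}, {"fingers": 1, "dx": -8, "dy": 0, "dz": 0, "ax": 0, "ay": 0, "az": 0}, {"fingers": 1, "dx": -18, "dy": 0, "dz": 0, "ax": 0, "ay": 0, "az": 0}, {"fingers": 1, "dx": -25, "dy": 0, "dz": 0, "ax": 0, "ay": 0, "az": 0}, {"fingers": 1, "dx": -28, "dy": 0, "dz": 0, "ax": 0, "ay": 0, "az": 0}, {"fingers": 1, "dx": -20, "dy": 0, "dz": 0, "ax": 0, "ay": 0, "az": 0}]'

```text
time_s: 15.65
eef_pos: [0.438, -0.017, 0.1385]
orientation: [-0.543, 0.451, 0.547, 0.449]
contact_force: [0.3, -0.9, 0.5]
opening: 0.998
```

```bash
python3 - <<'E'
from h import *
for n in('side',):
    im=ctrl.grab_frame(n); cv2.imwrite(f'pics/{n}12.png',im[:,:,::-1])
    b=(170,130,290,240)
    crop(im,*b,6,f'pics/{n}12c.png',g=.6)
E
python3 plan.py .515 .183 .14 100.2
```

```text
t 15.7 p [ 0.4398 -0.0173  0.1415] yaw 100.9 open 1.003 F [ 3.4 -0.3  2.5] q6 -1.97
turn [ 0.7 -0.  -0.1] then shift mm dx 1.5 dy -109.5 dz 183.9
```

View pics/side12c.png

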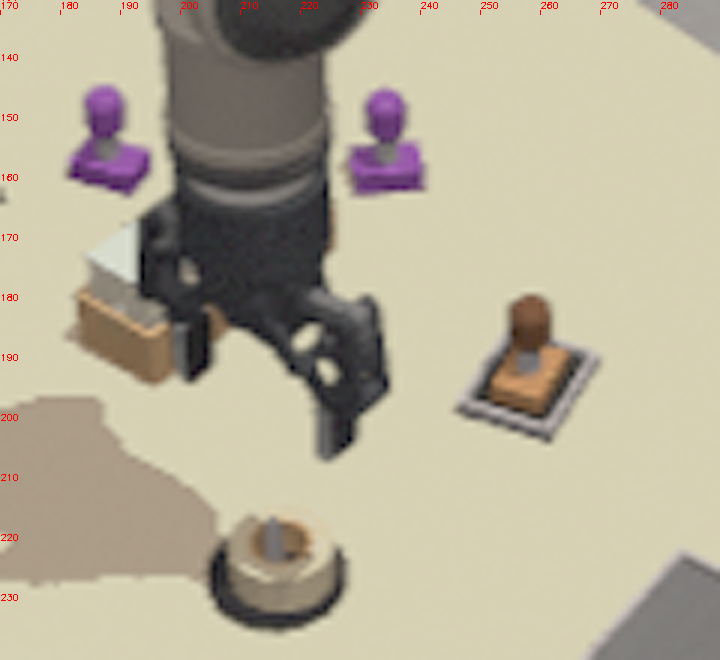

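Request:
arm_command --commands '[{"fingers": 1, "dx": 0, "dy": -6, "dz": 10, "ax": 0.7, "ay": 0, "az": 0}, {"fingers": 1, "dx": 0, "dy": -14, "dz": 24, "ax": 0, "ay": 0, "az": 0}, {"fingers": 1, "dx": 0, "dy": -16, "dz": 27, "ax": 0, "ay": 0, "az": 0}, {"fingers": 1, "dx": 0, "dy": -16, "dz": 27, "ax": 0, "ay": 0, "az": 0}, {"fingers": 1, "dx": 0, "dy": -16, "dz": 27, "ax": 0, "ay": 0, "az": 0}, {"fingers": 1, "dx": 0, "dy": -14, "dz": 24, "ax": 0, "ay": 0, "az": 0}, {"fingers": 1, "dx": 0, "dy": -10, "dz": 15, "ax": 0, "ay": 0, "az": 0}, {"fingers": 1, "dx": 0, "dy": -2, "dz": 3, "ax": 0, "ay": 0, "az": 0}, {"fingers": 1, "dx": 0, "dy": 0, "dz": 0, "ax": 0, "ay": 0, "az": 0}]'

```text
time_s: 16.45
eef_pos: [0.5085, 0.1608, 0.1484]
orientation: [0.545, -0.453, -0.539, -0.456]
contact_force: [-0.6, -0.2, 0.6]
opening: 0.998
```

```bash
python3 plan.py .515 .183 .072 100.2
```

```text
t 16.45 p [0.5085 0.1608 0.1484] yaw 100.0 open 0.998 F [-0.6 -0.2  0.6] q6 -1.58
turn [-0.2 -0.2  0.5] then shift mm dx 76.4 dy -10.3 dz 20.7
```

Request:
arm_command --commands '[{"fingers": 1, "dx": 8, "dy": -6, "dz": 11, "ax": 0, "ay": 0, "az": 0.4}, {"fingers": 1, "dx": 12, "dy": -3, "dz": 7, "ax": 0, "ay": 0, "az": 0}, {"fingers": 1, "dx": 14, "dy": 0, "dz": 0, "ax": 0, "ay": 0, "az": 0}, {"fingers": 1, "dx": 10, "dy": 0, "dz": 0, "ax": 0, "ay": 0, "az": 0}, {"fingers": 1, "dx": 0, "dy": 0, "dz": 0, "ax": 0, "ay": 0, "az": 0}, {"fingers": 1, "dx": 0, "dy": 0, "dz": 0, "ax": 0, "ay": 0, "az": 0}]'

```text
time_s: 16.95
eef_pos: [0.5126, 0.1765, 0.1017]
orientation: [0.542, -0.456, -0.54, -0.454]
contact_force: [0.2, -0.6, 0.6]
opening: 0.998
```

```bash
python3 - <<'E'
from h import *
for n in('side',):
    im=ctrl.grab_frame(n); cv2.imwrite(f'pics/{n}13.png',im[:,:,::-1])
    b=(160,120,240,210)
    crop(im,*b,6,f'pics/{n}13c.png',g=.6)
E
python3 plan.py .515 .183 .070 100.2
```

```text
t 17.0 p [0.5125 0.1764 0.1017] yaw 99.9 open 1.001 F [-0.6  0.5 -0.7] q6 -1.55
turn [-0.3 -0.3 -0. ] then shift mm dx 31.7 dy -3.6 dz 6.0
```

View pics/side13c.png

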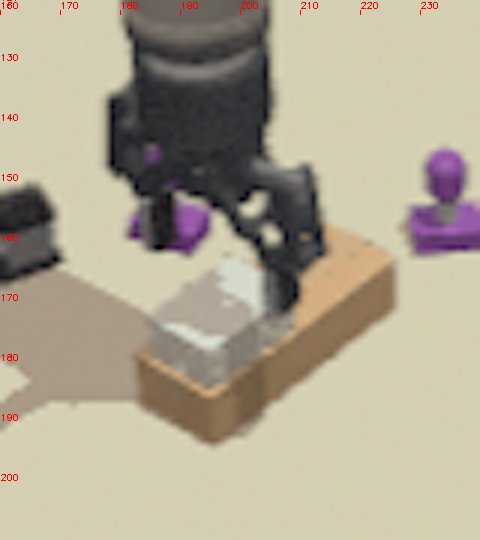

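Request:
arm_command --commands '[{"fingers": 1, "dx": 8, "dy": -3, "dz": 6, "ax": 0, "ay": 0, "az": 0}, {"fingers": 1, "dx": 10, "dy": 0, "dz": 0, "ax": 0, "ay": 0, "az": 0}, {"fingers": 1, "dx": 7, "dy": 0, "dz": 0, "ax": 0, "ay": 0, "az": 0}, {"fingers": 0.9, "dx": 3, "dy": 0, "dz": 0, "ax": 0, "ay": 0, "az": 0}, {"fingers": 0.8, "dx": 0, "dy": 0, "dz": 0, "ax": 0, "ay": 0, "az": 0}, {"fingers": 0.7, "dx": 0, "dy": 0, "dz": 0, "ax": 0, "ay": 0, "az": 0}]'

```text
time_s: 17.5
eef_pos: [0.5154, 0.1826, 0.072]
orientation: [0.542, -0.456, -0.539, -0.455]
contact_force: [-0.6, -0.3, -0.5]
opening: 0.701
```

```bash
python3 plan.py .515 .183 .070 100.2
```

```text
t 17.5 p [0.5154 0.1826 0.072 ] yaw 99.8 open 0.701 F [-0.6 -0.3 -0.5] q6 -1.53
turn [-0.4 -0.3  0.1] then shift mm dx 2.0 dy 0.3 dz 0.4
```

Request:
arm_command --commands '[{"fingers": 0.65, "dx": 2, "dy": 0, "dz": 0, "ax": 0, "ay": 0, "az": 0}, {"fingers": 0.62, "dx": 0, "dy": 0, "dz": 0, "ax": 0, "ay": 0, "az": 0}, {"fingers": 0.59, "dx": 0, "dy": 0, "dz": 0, "ax": 0, "ay": 0, "az": 0}, {"fingers": 0.55, "dx": 0, "dy": 0, "dz": 0, "ax": 0, "ay": 0, "az": 0}, {"fingers": 0.45, "dx": 0, "dy": 0, "dz": 0, "ax": 0, "ay": 0, "az": 0}, {"fingers": 0.4, "dx": 0, "dy": 0, "dz": 0, "ax": 0, "ay": 0, "az": 0}, {"fingers": 0.4, "dx": 0, "dy": 0, "dz": 0, "ax": 0, "ay": 0, "az": 0}]'

```text
time_s: 18.08
eef_pos: [0.5159, 0.1828, 0.071]
orientation: [0.543, -0.456, -0.539, -0.455]
contact_force: [0.5, 0.1, -1.0]
opening: 0.573
```

```bash
python3 plan.py .4642 -.391 .15 115
```

```text
t 18.08 p [0.5159 0.1828 0.071 ] yaw 99.8 open 0.573 F [ 0.5  0.1 -1. ] q6 -1.53
turn [-15.2  -0.3   0.2] then shift mm dx -79.0 dy 289.4 dz -498.2
```

Request:
arm_command --commands '[{"fingers": 0.4, "dx": -6, "dy": 0, "dz": 0, "ax": 0, "ay": 0, "az": 0}, {"fingers": 0.4, "dx": -16, "dy": 0, "dz": 0, "ax": 0, "ay": 0, "az": 0}, {"fingers": 0.4, "dx": -22, "dy": 0, "dz": 0, "ax": 0, "ay": 0, "az": 0}, {"fingers": 0.4, "dx": -20, "dy": 0, "dz": 0, "ax": 0, "ay": 0, "az": 0}, {"fingers": 0.4, "dx": 0, "dy": 0, "dz": 0, "ax": -5, "ay": 0, "az": 0}, {"fingers": 0.4, "dx": 0, "dy": 0, "dz": 0, "ax": -5, "ay": 0, "az": 0}, {"fingers": 0.4, "dx": 0, "dy": 0, "dz": 0, "ax": -5, "ay": 0, "az": 0}, {"fingers": 0.4, "dx": 0, "dy": 0, "dz": 0, "ax": 0, "ay": 0, "az": 0}]'

```text
time_s: 18.75
eef_pos: [0.5153, 0.1828, 0.1404]
orientation: [0.6, -0.378, -0.596, -0.377]
contact_force: [0.2, 0.3, -1.7]
opening: 0.571
```

```bash
python3 plan.py .4642 -.391 .15 115
```

```text
t 18.75 p [0.5153 0.1828 0.1404] yaw 115.4 open 0.571 F [ 0.2  0.3 -1.7] q6 -1.81
turn [ 0.4 -0.3  0.1] then shift mm dx -9.6 dy 288.8 dz -498.4
```

Request:
arm_command --commands '[{"fingers": 0.4, "dx": -1, "dy": 6, "dz": -10, "ax": 0, "ay": 0, "az": 0}, {"fingers": 0.4, "dx": -1, "dy": 12, "dz": -20, "ax": 0, "ay": 0, "az": 0}, {"fingers": 0.4, "dx": -1, "dy": 16, "dz": -28, "ax": 0, "ay": 0, "az": 0}, {"fingers": 0.4, "dx": -1, "dy": 16, "dz": -28, "ax": 0, "ay": 0, "az": 0}, {"fingers": 0.4, "dx": 0, "dy": 16, "dz": -28, "ax": 0, "ay": 0, "az": 0}, {"fingers": 0.4, "dx": 0, "dy": 16, "dz": -28, "ax": 0, "ay": 0, "az": 0}, {"fingers": 0.4, "dx": 0, "dy": 16, "dz": -28, "ax": 0, "ay": 0, "az": 0}, {"fingers": 0.4, "dx": 0, "dy": 16, "dz": -28, "ax": 0, "ay": 0, "az": 0}, {"fingers": 0.4, "dx": 0, "dy": 16, "dz": -28, "ax": 0, "ay": 0, "az": 0}, {"fingers": 0.4, "dx": 0, "dy": 16, "dz": -28, "ax": 0, "ay": 0, "az": 0}, {"fingers": 0.4, "dx": 0, "dy": 16, "dz": -28, "ax": 0, "ay": 0, "az": 0}, {"fingers": 0.4, "dx": 0, "dy": 16, "dz": -28, "ax": 0, "ay": 0, "az": 0}, {"fingers": 0.4, "dx": 0, "dy": 16, "dz": -28, "ax": 0, "ay": 0, "az": 0}]'

```text
time_s: 19.83
eef_pos: [0.4724, -0.2238, 0.1477]
orientation: [0.594, -0.387, -0.591, -0.385]
contact_force: [0.6, 0.0, -0.9]
opening: 0.569
```

```bash
python3 plan.py .4642 -.391 .15 115
```

```text
t 19.83 p [ 0.4724 -0.2238  0.1477] yaw 113.9 open 0.569 F [ 0.6  0.  -0.9] q6 -2.57
turn [-1.1 -0.3  0. ] then shift mm dx -2.3 dy 78.1 dz -148.1
```

Request:
arm_command --commands '[{"fingers": 0.4, "dx": 0, "dy": 16, "dz": -28, "ax": -1, "ay": 0, "az": 0}, {"fingers": 0.4, "dx": 0, "dy": 16, "dz": -28, "ax": 0, "ay": 0, "az": 0}, {"fingers": 0.4, "dx": 0, "dy": 16, "dz": -28, "ax": 0, "ay": 0, "az": 0}, {"fingers": 0.4, "dx": 0, "dy": 11, "dz": -22, "ax": 0, "ay": 0, "az": 0}, {"fingers": 0.4, "dx": 0, "dy": 6, "dz": -12, "ax": 0, "ay": 0, "az": 0}, {"fingers": 0.4, "dx": 0, "dy": 0, "dz": 0, "ax": 0, "ay": 0, "az": 0}, {"fingers": 0.4, "dx": 0, "dy": 0, "dz": 0, "ax": 0, "ay": 0, "az": 0}]'

```text
time_s: 20.42
eef_pos: [0.4521, -0.3754, 0.148]
orientation: [0.591, -0.391, -0.589, -0.387]
contact_force: [-0.5, 0.7, -0.6]
opening: 0.57
```

```bash
python3 plan.py .4642 -.391 .07 115
```

```text
t 20.42 p [ 0.4521 -0.3754  0.148 ] yaw 113.2 open 0.57 F [-0.5  0.7 -0.6] q6 -2.8
turn [-1.8 -0.3 -0.1] then shift mm dx 78.0 dy -4.4 dz -19.2
```

Request:
arm_command --commands '[{"fingers": 0.4, "dx": 5, "dy": -2, "dz": -10, "ax": -1.5, "ay": 0, "az": 0}, {"fingers": 0.4, "dx": 12, "dy": -2, "dz": -8, "ax": 0, "ay": 0, "az": 0}, {"fingers": 0.4, "dx": 15, "dy": 0, "dz": 0, "ax": 0, "ay": 0, "az": 0}, {"fingers": 0.4, "dx": 12, "dy": 0, "dz": 0, "ax": 0, "ay": 0, "az": 0}, {"fingers": 0.4, "dx": 0, "dy": 0, "dz": 0, "ax": 0, "ay": 0, "az": 0}, {"fingers": 0.4, "dx": 0, "dy": 0, "dz": 0, "ax": 0, "ay": 0, "az": 0}]'

```text
time_s: 20.92
eef_pos: [0.4626, -0.387, 0.1008]
orientation: [-0.594, 0.384, 0.595, 0.382]
contact_force: [0.5, 0.4, -0.0]
opening: 0.569
```

```bash
python3 - <<'E'
from h import *
from scipy.spatial.transform import Rotation as R
for n in('side','top'):
    im=ctrl.grab_frame(n); cv2.imwrite(f'pics/{n}14.png',im[:,:,::-1])
    st=ctrl.state(); p=st['eef_pos']; Rm=R.from_quat(st['orientation']).as_matrix(); yaw=np.arctan2(Rm[1,2],Rm[0,2])-np.pi/2
    b=(260,230,350,320) if n=='side' else (350,215,430,295)
    P=[box(p[0],p[1],p[2]-.031,yaw,.07,.05),box(p[0],p[1],p[2]-.001,yaw,.07,.05),box(.4642,-.391,.01,.434,.098,.078)]
    crop(im,*b,6,f'pics/{n}14c.png',[proj(n,q) for q in P],g=.6)
E
python3 plan.py .4642 -.391 .045 115;cd pics; python3 -c "
import cv2,numpy as np
a=[cv2.resize(cv2.imread(f'{n}14c.png'),(400,400)) for n in('side','top')];cv2.imwrite('g14.png',np.hstack(a))"
```

```text
t 21.02 p [ 0.4627 -0.3872  0.1014] yaw 114.4 open 0.57 F [ 0.1  0.2 -0.6] q6 -2.82
turn [-0.6 -0.1 -0.2] then shift mm dx 56.4 dy 0.3 dz -4.1
```

View pics/g14.png

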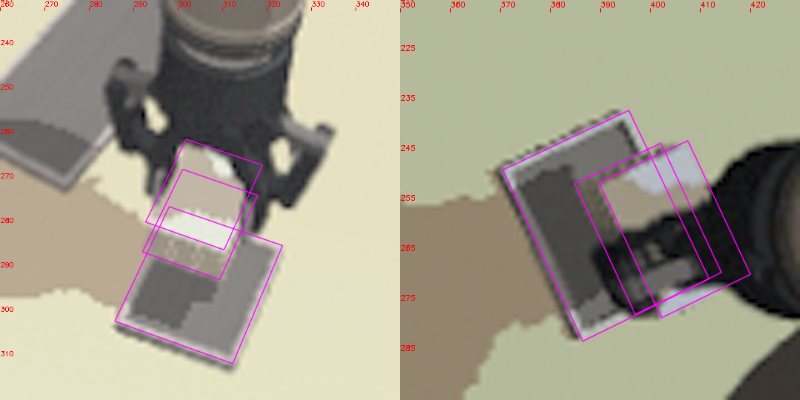

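Request:
arm_command --commands '[{"fingers": 0.4, "dx": 10, "dy": 0, "dz": -3.5, "ax": -0.6, "ay": 0, "az": 0}, {"fingers": 0.4, "dx": 14, "dy": 0, "dz": 0, "ax": 0, "ay": 0, "az": 0}, {"fingers": 0.4, "dx": 14, "dy": 0, "dz": 0, "ax": 0, "ay": 0, "az": 0}, {"fingers": 0.4, "dx": 6, "dy": 0, "dz": 0, "ax": 0, "ay": 0, "az": 0}, {"fingers": 0.4, "dx": 0, "dy": 0, "dz": 0, "ax": 0, "ay": 0, "az": 0}, {"fingers": 0.4, "dx": 0, "dy": 0, "dz": 0, "ax": 0, "ay": 0, "az": 0}]'

```text
time_s: 21.52
eef_pos: [0.4665, -0.3922, 0.0579]
orientation: [0.6, -0.381, -0.594, -0.377]
contact_force: [-0.5, -0.2, -1.3]
opening: 0.573
```

```bash
python3 plan.py .4642 -.391 .035 115
```

```text
t 21.52 p [ 0.4665 -0.3922  0.0579] yaw 115.2 open 0.573 F [-0.5 -0.2 -1.3] q6 -2.83
turn [ 0.2 -0.5 -0. ] then shift mm dx 22.9 dy 1.6 dz 2.0
```

Request:
arm_command --commands '[{"fingers": 0.4, "dx": 7, "dy": 1.5, "dz": 1.5, "ax": 0, "ay": -0.4, "az": 0}, {"fingers": 0.4, "dx": 6, "dy": 0, "dz": 0, "ax": 0, "ay": 0, "az": 0}, {"fingers": 0.4, "dx": 3, "dy": 0, "dz": 0, "ax": 0, "ay": 0, "az": 0}, {"fingers": 0.4, "dx": 0, "dy": 0, "dz": 0, "ax": 0, "ay": 0, "az": 0}]'

```text
time_s: 21.85
eef_pos: [0.4651, -0.3924, 0.0423]
orientation: [0.599, -0.38, -0.596, -0.378]
contact_force: [-0.0, 0.9, -0.9]
opening: 0.573
```

```bash
python3 plan.py .4642 -.391 .035 115
```

```text
t 21.85 p [ 0.4651 -0.3924  0.0423] yaw 115.2 open 0.573 F [-0.   0.9 -0.9] q6 -2.84
turn [ 0.2 -0.3  0. ] then shift mm dx 7.3 dy 0.2 dz 1.7
```

Request:
arm_command --commands '[{"fingers": 0.4, "dx": 3, "dy": 0, "dz": 1, "ax": 0, "ay": 0, "az": 0}, {"fingers": 0.4, "dx": 2, "dy": 0, "dz": 0, "ax": 0, "ay": 0, "az": 0}, {"fingers": 0.4, "dx": 0.5, "dy": 0, "dz": 0, "ax": 0, "ay": 0, "az": 0}]'

```text
time_s: 22.1
eef_pos: [0.4649, -0.3917, 0.0367]
orientation: [0.599, -0.38, -0.595, -0.378]
contact_force: [-0.0, 0.3, -1.4]
opening: 0.572
```

Request:
arm_command --commands '[{"fingers": 0.4, "dx": 1, "dy": 0, "dz": 0, "ax": 0, "ay": 0, "az": 0}, {"fingers": 0.4, "dx": 0.8, "dy": 0, "dz": 0, "ax": 0, "ay": 0, "az": 0}]'

```text
time_s: 22.27
eef_pos: [0.465, -0.3918, 0.0349]
orientation: [0.599, -0.38, -0.595, -0.378]
contact_force: [-0.4, -0.6, -0.5]
opening: 0.569
```

Request:
arm_command --commands '[{"fingers": 0.4, "dx": 1, "dy": 0, "dz": 0, "ax": 0, "ay": 0, "az": 0}]'

```text
time_s: 22.35
eef_pos: [0.465, -0.3918, 0.0345]
orientation: [0.599, -0.38, -0.595, -0.378]
contact_force: [-3.1, 3.2, 12.4]
opening: 0.569
```

Request:
arm_command --commands '[{"fingers": 0.4, "dx": -0.3, "dy": 0, "dz": 0, "ax": 0, "ay": 0, "az": 0}, {"fingers": 0.62, "dx": 0, "dy": 0, "dz": 0, "ax": 0, "ay": 0, "az": 0}, {"fingers": 0.75, "dx": 0, "dy": 0, "dz": 0, "ax": 0, "ay": 0, "az": 0}, {"fingers": 0.9, "dx": 0, "dy": 0, "dz": 0, "ax": 0, "ay": 0, "az": 0}, {"fingers": 1, "dx": 0, "dy": 0, "dz": 0, "ax": 0, "ay": 0, "az": 0}, {"fingers": 1, "dx": -5, "dy": 0, "dz": 0, "ax": 0, "ay": 0, "az": 0}, {"fingers": 1, "dx": -15, "dy": 0, "dz": 0, "ax": 0, "ay": 0, "az": 0}, {"fingers": 1, "dx": -25, "dy": 0, "dz": 0, "ax": 0, "ay": 0, "az": 0}, {"fingers": 1, "dx": -28, "dy": 0, "dz": 0, "ax": 0, "ay": 0, "az": 0}, {"fingers": 1, "dx": -25, "dy": 0, "dz": 0, "ax": 0, "ay": 0, "az": 0}, {"fingers": 1, "dx": 0, "dy": 0, "dz": 0, "ax": 0, "ay": 0, "az": 0}]'

```text
time_s: 23.27
eef_pos: [0.4642, -0.3908, 0.1368]
orientation: [0.598, -0.379, -0.596, -0.378]
contact_force: [1.5, -0.8, 1.0]
opening: 0.998
```

```bash
python3 - <<'E'
from h import *
for n in('side',):
    im=ctrl.grab_frame(n); cv2.imwrite(f'pics/{n}15.png',im[:,:,::-1])
    b=(170,140,350,320); crop(im,*b,3,f'pics/_a.png',g=.6)
    crop(im,270,260,350,320,7,f'pics/_b.png',g=.6)
cv2.imwrite('pics/g15.png',np.hstack([cv2.resize(cv2.imread('pics/_a.png'),(420,420)),cv2.resize(cv2.imread('pics/_b.png'),(380,420))]))
E
python3 plan.py .5535 .192 .14 100.2
```

```text
t 23.32 p [ 0.4636 -0.3902  0.1347] yaw 115.2 open 0.998 F [-0.4 -0.1 -0.2] q6 -2.84
turn [15.  -0.1 -0.1] then shift mm dx -5.3 dy -191.5 dz 557.1
```

View pics/g15.png

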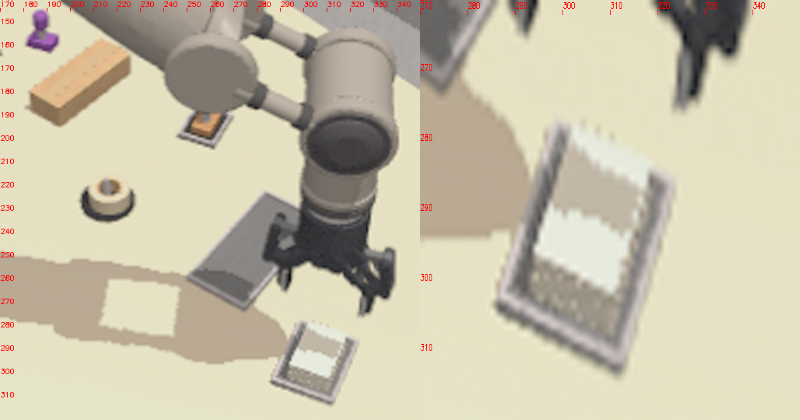

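```bash
python3 - <<'E'
from h import *
im=ctrl.grab_frame('top'); cv2.imwrite('pics/top16.png',im[:,:,::-1]); s=cv2.imread('pics/side15.png')[:,:,::-1]
P=[box(.5535,.192,z,.178,.16,.062) for z in(0,.04)]
crop(s,175,140,235,200,10,'pics/_a.png',[proj('side',b) for b in P],g=.7); crop(im,145,180,195,260,8,'pics/_b.png',[proj('top',b) for b in P],g=.7)
A_=cv2.resize(cv2.imread('pics/_a.png'),(480,480)); B_=cv2.imread('pics/_b.png'); B_=cv2.resize(B_,(300,480)); cv2.imwrite('pics/g16.png',np.hstack([A_,B_]))
E
```

```text
(no output)
```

View pics/g16.png

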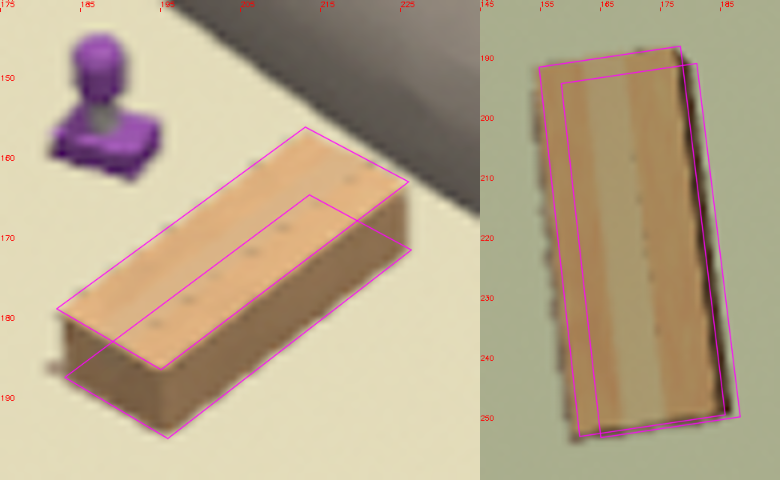

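Request:
arm_command --commands '[{"fingers": 1, "dx": -2, "dy": 0, "dz": 0, "ax": 5, "ay": 0, "az": 0}, {"fingers": 1, "dx": -2, "dy": 0, "dz": 0, "ax": 5, "ay": 0, "az": 0}, {"fingers": 1, "dx": -2, "dy": 0, "dz": 0, "ax": 5, "ay": 0, "az": 0}, {"fingers": 1, "dx": 0, "dy": -8, "dz": 24, "ax": 0, "ay": 0, "az": 0}, {"fingers": 1, "dx": 0, "dy": -11, "dz": 32, "ax": 0, "ay": 0, "az": 0}, {"fingers": 1, "dx": 0, "dy": -11, "dz": 32, "ax": 0, "ay": 0, "az": 0}, {"fingers": 1, "dx": 0, "dy": -11, "dz": 32, "ax": 0, "ay": 0, "az": 0}, {"fingers": 1, "dx": 0, "dy": -11, "dz": 32, "ax": 0, "ay": 0, "az": 0}, {"fingers": 1, "dx": 0, "dy": -11, "dz": 32, "ax": 0, "ay": 0, "az": 0}, {"fingers": 1, "dx": 0, "dy": -11, "dz": 32, "ax": 0, "ay": 0, "az": 0}, {"fingers": 1, "dx": 0, "dy": -11, "dz": 32, "ax": 0, "ay": 0, "az": 0}, {"fingers": 1, "dx": 0, "dy": -11, "dz": 32, "ax": 0, "ay": 0, "az": 0}, {"fingers": 1, "dx": 0, "dy": -11, "dz": 32, "ax": 0, "ay": 0, "az": 0}, {"fingers": 1, "dx": 0, "dy": -11, "dz": 32, "ax": 0, "ay": 0, "az": 0}, {"fingers": 1, "dx": 0, "dy": -11, "dz": 32, "ax": 0, "ay": 0, "az": 0}]'

```text
time_s: 24.62
eef_pos: [0.5202, 0.0173, 0.1218]
orientation: [-0.524, 0.464, 0.549, 0.457]
contact_force: [0.7, -0.6, -0.3]
opening: 1.002
```

```bash
python3 plan.py .5535 .193 .14 100
```

```text
t 24.62 p [0.5202 0.0173 0.1218] yaw 98.7 open 1.002 F [ 0.7 -0.6 -0.3] q6 -1.85
turn [-1.3  1.2 -1.7] then shift mm dx -18.2 dy -63.3 dz 167.3
```

Request:
arm_command --commands '[{"fingers": 1, "dx": -6, "dy": -8, "dz": 22, "ax": -1.3, "ay": 1.2, "az": -1.7}, {"fingers": 1, "dx": -6, "dy": -11, "dz": 30, "ax": 0, "ay": 0, "az": 0}, {"fingers": 1, "dx": -4, "dy": -11, "dz": 30, "ax": 0, "ay": 0, "az": 0}, {"fingers": 1, "dx": 0, "dy": -11, "dz": 28, "ax": 0, "ay": 0, "az": 0}, {"fingers": 1, "dx": 0, "dy": -9, "dz": 22, "ax": 0, "ay": 0, "az": 0}, {"fingers": 1, "dx": 0, "dy": -4, "dz": 10, "ax": 0, "ay": 0, "az": 0}, {"fingers": 1, "dx": 0, "dy": 0, "dz": 0, "ax": 0, "ay": 0, "az": 0}, {"fingers": 1, "dx": 0, "dy": 0, "dz": 0, "ax": 0, "ay": 0, "az": 0}]'

```text
time_s: 25.28
eef_pos: [0.5432, 0.1801, 0.1278]
orientation: [-0.539, 0.456, 0.549, 0.448]
contact_force: [0.3, 0.3, 0.2]
opening: 0.999
```

```bash
python3 plan.py .5535 .193 .036 100
```

```text
t 25.28 p [0.5432 0.1801 0.1278] yaw 100.5 open 0.999 F [0.3 0.3 0.2] q6 -1.57
turn [ 0.5  0.2 -1. ] then shift mm dx 91.8 dy -12.4 dz 10.9
```

Request:
arm_command --commands '[{"fingers": 1, "dx": 8, "dy": -6, "dz": 5, "ax": 0.5, "ay": 0, "az": -1}, {"fingers": 1, "dx": 14, "dy": -5, "dz": 5, "ax": 0, "ay": 0, "az": 0}, {"fingers": 1, "dx": 14, "dy": 0, "dz": 0, "ax": 0, "ay": 0, "az": 0}, {"fingers": 1, "dx": 8, "dy": 0, "dz": 0, "ax": 0, "ay": 0, "az": 0}, {"fingers": 1, "dx": 0, "dy": 0, "dz": 0, "ax": 0, "ay": 0, "az": 0}, {"fingers": 1, "dx": 0, "dy": 0, "dz": 0, "ax": 0, "ay": 0, "az": 0}]'

```text
time_s: 25.78
eef_pos: [0.5508, 0.1832, 0.0801]
orientation: [-0.539, 0.458, 0.542, 0.455]
contact_force: [-0.3, 0.6, 0.1]
opening: 1.0
```

```bash
python3 - <<'E'
from h import *
for n in('side',):
    im=ctrl.grab_frame(n); cv2.imwrite(f'pics/{n}17.png',im[:,:,::-1])
    b=(165,120,245,200); crop(im,*b,7,f'pics/{n}17c.png',g=.6)
E
python3 plan.py .5535 .193 .036 100
```

```text
t 25.83 p [0.5508 0.1832 0.0802] yaw 99.6 open 1.001 F [-0.1  0.5 -0.4] q6 -1.55
turn [-0.4  0.  -0.3] then shift mm dx 44.2 dy -4.3 dz 9.2
```

View pics/side17c.png

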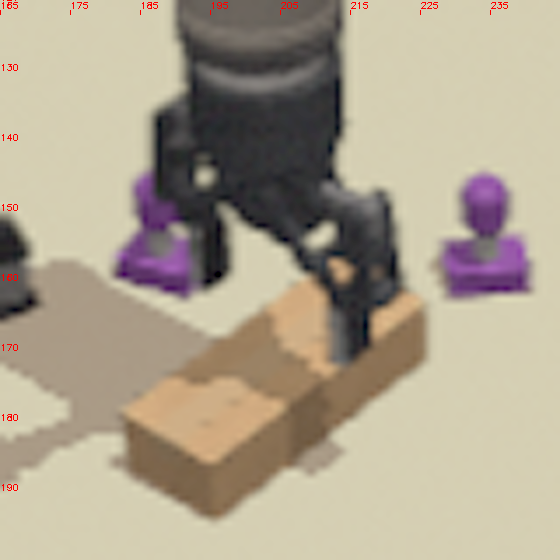

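Request:
arm_command --commands '[{"fingers": 1, "dx": 0, "dy": -4, "dz": 8.5, "ax": 0, "ay": 0, "az": 0}, {"fingers": 1, "dx": 8, "dy": 0, "dz": 0, "ax": 0, "ay": 0, "az": 0}, {"fingers": 1, "dx": 0, "dy": 0, "dz": 0, "ax": 0, "ay": 0, "az": 0}]'

```text
time_s: 26.08
eef_pos: [0.5547, 0.192, 0.0736]
orientation: [-0.539, 0.458, 0.54, 0.456]
contact_force: [-0.6, -0.3, -0.8]
opening: 1.001
```

```bash
python3 plan.py .5535 .193 .036 100; python3 - <<'E'
from h import *
print(ray('top',[[118,210],[125,211],[167,166]],.016))
E
```

```text
t 26.08 p [0.5547 0.192  0.0736] yaw 99.5 open 1.001 F [-0.6 -0.3 -0.8] q6 -1.53
turn [-0.5  0.  -0.2] then shift mm dx 37.6 dy 1.0 dz 1.2
[[0.5761047  0.33683713 0.016     ]
 [0.57401475 0.3176638  0.016     ]
 [0.69978973 0.21360914 0.016     ]]
```

Request:
arm_command --commands '[{"fingers": 1, "dx": 8, "dy": 1, "dz": 1, "ax": -0.4, "ay": 0, "az": 0}, {"fingers": 1, "dx": 12, "dy": 0, "dz": 0, "ax": 0, "ay": 0, "az": 0}, {"fingers": 1, "dx": 10, "dy": 0, "dz": 0, "ax": 0, "ay": 0, "az": 0}, {"fingers": 0.9, "dx": 2, "dy": 0, "dz": 0, "ax": 0, "ay": 0, "az": 0}, {"fingers": 0.85, "dx": 0, "dy": 0, "dz": 0, "ax": 0, "ay": 0, "az": 0}]'

```text
time_s: 26.5
eef_pos: [0.5536, 0.1939, 0.0397]
orientation: [-0.542, 0.454, 0.542, 0.454]
contact_force: [-0.3, 0.4, -0.1]
opening: 0.854
```

```bash
python3 plan.py .5535 .193 .036 100
```

```text
t 26.5 p [0.5536 0.1939 0.0397] yaw 100.1 open 0.854 F [-0.3  0.4 -0.1] q6 -1.54
turn [ 0.1  0.  -0. ] then shift mm dx 3.7 dy 0.2 dz -0.9
```

Request:
arm_command --commands '[{"fingers": 0.8, "dx": 5, "dy": 0, "dz": -0.5, "ax": 0, "ay": 0, "az": 0}, {"fingers": 0.77, "dx": 0, "dy": 0, "dz": 0, "ax": 0, "ay": 0, "az": 0}, {"fingers": 0.74, "dx": 0, "dy": 0, "dz": 0, "ax": 0, "ay": 0, "az": 0}, {"fingers": 0.71, "dx": 0, "dy": 0, "dz": 0, "ax": 0, "ay": 0, "az": 0}, {"fingers": 0.6, "dx": 0, "dy": 0, "dz": 0, "ax": 0, "ay": 0, "az": 0}, {"fingers": 0.5, "dx": 0, "dy": 0, "dz": 0, "ax": 0, "ay": 0, "az": 0}, {"fingers": 0.5, "dx": 0, "dy": 0, "dz": 0, "ax": 0, "ay": 0, "az": 0}, {"fingers": 0.5, "dx": 0, "dy": 0, "dz": 0, "ax": 0, "ay": 0, "az": 0}]'

```text
time_s: 27.17
eef_pos: [0.5537, 0.1936, 0.0347]
orientation: [-0.542, 0.454, 0.542, 0.454]
contact_force: [1.1, 0.2, -1.5]
opening: 0.71
```

```bash
python3 plan.py .534 -.2116 .15 103.6
```

```text
t 27.17 p [0.5537 0.1936 0.0347] yaw 100.1 open 0.71 F [ 1.1  0.2 -1.5] q6 -1.54
turn [-3.5  0.  -0. ] then shift mm dx -115.3 dy 114.5 dz -389.2
```

Request:
arm_command --commands '[{"fingers": 0.5, "dx": -6, "dy": 0, "dz": 0, "ax": 0, "ay": 0, "az": 0}, {"fingers": 0.5, "dx": -14, "dy": 0, "dz": 0, "ax": 0, "ay": 0, "az": 0}, {"fingers": 0.5, "dx": -22, "dy": 0, "dz": 0, "ax": 0, "ay": 0, "az": 0}, {"fingers": 0.5, "dx": -24, "dy": 0, "dz": 0, "ax": -1, "ay": 0, "az": 0}, {"fingers": 0.5, "dx": -24, "dy": 0, "dz": 0, "ax": -1, "ay": 0, "az": 0}, {"fingers": 0.5, "dx": -20, "dy": 0, "dz": 0, "ax": -1, "ay": 0, "az": 0}, {"fingers": 0.5, "dx": -8, "dy": 0, "dz": 0, "ax": 0, "ay": 0, "az": 0}, {"fingers": 0.5, "dx": 0, "dy": 0, "dz": 0, "ax": 0, "ay": 0, "az": 0}]'

```text
time_s: 27.83
eef_pos: [0.5519, 0.1926, 0.1574]
orientation: [-0.552, 0.441, 0.556, 0.437]
contact_force: [0.8, 0.2, -1.4]
opening: 0.716
```

```bash
python3 - <<'E'
from h import *
for n in('side',):
    im=ctrl.grab_frame(n); cv2.imwrite(f'pics/{n}18.png',im[:,:,::-1])
    b=(150,80,270,200); crop(im,*b,4,f'pics/{n}18c.png',g=.6)
E
python3 plan.py .534 -.2116 .15 103.6
```

```text
t 27.88 p [0.5517 0.1926 0.1565] yaw 103.2 open 0.712 F [ 0.2 -0.3 -2.5] q6 -1.6
turn [-0.4  0.  -0.5] then shift mm dx 6.5 dy 112.2 dz -388.7
```

View pics/side18c.png

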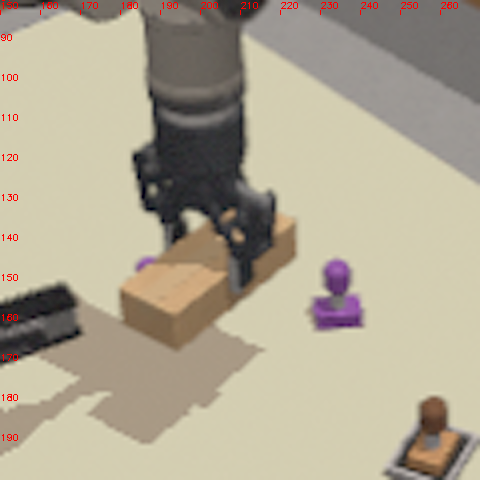

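Carton held level. I'll move it over the long tray.

Request:
arm_command --commands '[{"fingers": 0.5, "dx": 0, "dy": 3, "dz": -10, "ax": 0, "ay": 0, "az": 0}, {"fingers": 0.5, "dx": 0, "dy": 6, "dz": -20, "ax": 0, "ay": 0, "az": 0}, {"fingers": 0.5, "dx": 0, "dy": 7, "dz": -25, "ax": 0, "ay": 0, "az": 0}, {"fingers": 0.5, "dx": 0, "dy": 7, "dz": -25, "ax": 0, "ay": 0, "az": 0}, {"fingers": 0.5, "dx": 0, "dy": 7, "dz": -25, "ax": 0, "ay": 0, "az": 0}, {"fingers": 0.5, "dx": 0, "dy": 7, "dz": -25, "ax": 0, "ay": 0, "az": 0}, {"fingers": 0.5, "dx": 0, "dy": 7, "dz": -25, "ax": 0, "ay": 0, "az": 0}, {"fingers": 0.5, "dx": 0, "dy": 7, "dz": -25, "ax": 0, "ay": 0, "az": 0}, {"fingers": 0.5, "dx": 0, "dy": 7, "dz": -25, "ax": 0, "ay": 0, "az": 0}, {"fingers": 0.5, "dx": 0, "dy": 7, "dz": -25, "ax": 0, "ay": 0, "az": 0}, {"fingers": 0.5, "dx": 0, "dy": 7, "dz": -25, "ax": 0, "ay": 0, "az": 0}]'

```text
time_s: 28.8
eef_pos: [0.5276, -0.0842, 0.1394]
orientation: [-0.544, 0.447, 0.566, 0.43]
contact_force: [0.1, 0.7, -2.8]
opening: 0.713
```

```bash
python3 plan.py .534 -.2116 .15 103.6
```

```text
t 28.8 p [ 0.5276 -0.0842  0.1394] yaw 103.4 open 0.713 F [ 0.1  0.7 -2.8] q6 -2.09
turn [-0.2  0.5 -2.1] then shift mm dx -10.6 dy 23.8 dz -125.3
```

Request:
arm_command --commands '[{"fingers": 0.5, "dx": 0, "dy": 5, "dz": -22, "ax": 0, "ay": 0.4, "az": -2}, {"fingers": 0.5, "dx": 0, "dy": 6, "dz": -25, "ax": 0, "ay": 0, "az": 0}, {"fingers": 0.5, "dx": 0, "dy": 5, "dz": -22, "ax": 0, "ay": 0, "az": 0}, {"fingers": 0.5, "dx": 0, "dy": 3, "dz": -18, "ax": 0, "ay": 0, "az": 0}, {"fingers": 0.5, "dx": 0, "dy": 1, "dz": -10, "ax": 0, "ay": 0, "az": 0}, {"fingers": 0.5, "dx": 0, "dy": 0, "dz": 0, "ax": 0, "ay": 0, "az": 0}, {"fingers": 0.5, "dx": 0, "dy": 0, "dz": 0, "ax": 0, "ay": 0, "az": 0}]'

```text
time_s: 29.38
eef_pos: [0.5209, -0.1951, 0.1278]
orientation: [-0.545, 0.444, 0.56, 0.439]
contact_force: [-1.5, -0.0, -2.1]
opening: 0.714
```

```bash
python3 plan.py .534 -.2116 .08 103.6
```

```text
t 29.38 p [ 0.5209 -0.1951  0.1278] yaw 102.8 open 0.714 F [-1.5 -0.  -2.1] q6 -2.29
turn [-0.8  0.7 -1. ] then shift mm dx 47.8 dy -8.8 dz -19.1
```

Request:
arm_command --commands '[{"fingers": 0.5, "dx": 5, "dy": -4, "dz": -10, "ax": -0.8, "ay": 0.7, "az": -1}, {"fingers": 0.5, "dx": 10, "dy": -4, "dz": -8, "ax": 0, "ay": 0, "az": 0}, {"fingers": 0.5, "dx": 10, "dy": 0, "dz": 0, "ax": 0, "ay": 0, "az": 0}, {"fingers": 0.5, "dx": 4, "dy": 0, "dz": 0, "ax": 0, "ay": 0, "az": 0}, {"fingers": 0.5, "dx": 0, "dy": 0, "dz": 0, "ax": 0, "ay": 0, "az": 0}, {"fingers": 0.5, "dx": 0, "dy": 0, "dz": 0, "ax": 0, "ay": 0, "az": 0}]'

```text
time_s: 29.88
eef_pos: [0.5315, -0.2055, 0.0934]
orientation: [-0.553, 0.437, 0.56, 0.436]
contact_force: [-0.6, -0.0, -2.9]
opening: 0.709
```

```bash
python3 - <<'E'
from h import *
from scipy.spatial.transform import Rotation as R
for n in('side','top'):
    im=ctrl.grab_frame(n); cv2.imwrite(f'pics/{n}19.png',im[:,:,::-1])
    st=ctrl.state(); p=st['eef_pos']; Rm=R.from_quat(st['orientation']).as_matrix(); yaw=np.arctan2(Rm[1,2],Rm[0,2])-np.pi/2
    b=(230,180,330,280) if n=='side' else (270,180,370,280)
    P=[box(p[0],p[1],p[2]-.0347,yaw,.16,.062),box(p[0],p[1],p[2]+.0053,yaw,.16,.062),box(.534,-.2116,.01,.237,.188,.09)]
    crop(im,*b,6,f'pics/{n}19c.png',[proj(n,q) for q in P],g=.6)
E
python3 plan.py .534 -.2116 .05 103.6;cd pics; python3 -c "
import cv2,numpy as np
a=[cv2.resize(cv2.imread(f'{n}19c.png'),(400,400)) for n in('side','top')];cv2.imwrite('g19.png',np.hstack(a))"
```

```text
t 29.98 p [ 0.5318 -0.2057  0.0939] yaw 103.8 open 0.715 F [-0.3 -0.2 -1.9] q6 -2.32
turn [ 0.2  0.3 -0.3] then shift mm dx 43.9 dy -0.8 dz -6.3
```

View pics/g19.png

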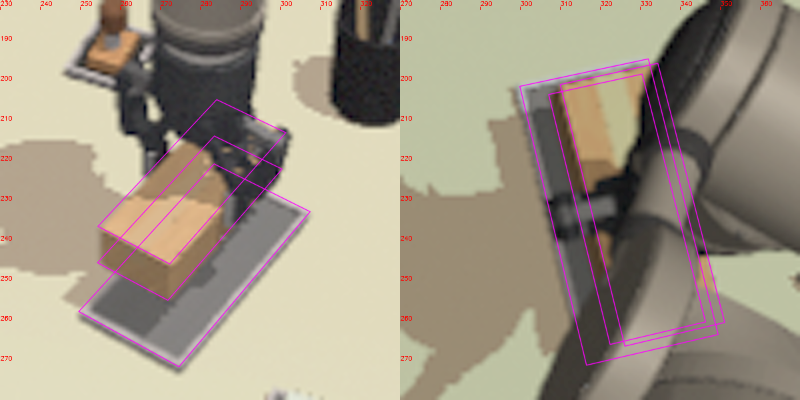

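Request:
arm_command --commands '[{"fingers": 0.5, "dx": 6, "dy": -1, "dz": -5.5, "ax": 0, "ay": 0, "az": 0}, {"fingers": 0.5, "dx": 12, "dy": 0, "dz": 0, "ax": 0, "ay": 0, "az": 0}, {"fingers": 0.5, "dx": 8, "dy": 0, "dz": 0, "ax": 0, "ay": 0, "az": 0}, {"fingers": 0.5, "dx": 0, "dy": 0, "dz": 0, "ax": 0, "ay": 0, "az": 0}, {"fingers": 0.5, "dx": 0, "dy": 0, "dz": 0, "ax": 0, "ay": 0, "az": 0}]'

```text
time_s: 30.4
eef_pos: [0.5356, -0.2118, 0.068]
orientation: [-0.555, 0.436, 0.558, 0.436]
contact_force: [0.4, -0.2, -2.0]
opening: 0.714
```

```bash
python3 plan.py .534 -.2116 .0387 103.6
```

```text
t 30.4 p [ 0.5356 -0.2118  0.068 ] yaw 103.8 open 0.714 F [ 0.4 -0.2 -2. ] q6 -2.32
turn [ 0.2  0.2 -0.1] then shift mm dx 29.3 dy 1.5 dz 0.6
```

Request:
arm_command --commands '[{"fingers": 0.5, "dx": 6, "dy": 1, "dz": 0, "ax": 0, "ay": 0.2, "az": 0}, {"fingers": 0.5, "dx": 10, "dy": 0, "dz": 0, "ax": 0, "ay": 0, "az": 0}, {"fingers": 0.5, "dx": 5, "dy": 0, "dz": 0, "ax": 0, "ay": 0, "az": 0}, {"fingers": 0.5, "dx": 0, "dy": 0, "dz": 0, "ax": 0, "ay": 0, "az": 0}]'

```text
time_s: 30.73
eef_pos: [0.5349, -0.2126, 0.046]
orientation: [0.557, -0.437, -0.556, -0.435]
contact_force: [0.1, 0.4, -2.8]
opening: 0.713
```

```bash
python3 plan.py .534 -.2116 .0387 103.6
```

```text
t 30.73 p [ 0.5349 -0.2126  0.046 ] yaw 103.8 open 0.713 F [ 0.1  0.4 -2.8] q6 -2.32
turn [ 0.2 -0.1 -0. ] then shift mm dx 7.3 dy 0.7 dz 1.2
```

Request:
arm_command --commands '[{"fingers": 0.5, "dx": 3, "dy": 0, "dz": 0.5, "ax": 0, "ay": 0, "az": 0}, {"fingers": 0.5, "dx": 2, "dy": 0, "dz": 0, "ax": 0, "ay": 0, "az": 0}, {"fingers": 0.5, "dx": 0.5, "dy": 0, "dz": 0, "ax": 0, "ay": 0, "az": 0}]'

```text
time_s: 30.98
eef_pos: [0.5348, -0.2121, 0.0397]
orientation: [0.557, -0.437, -0.556, -0.435]
contact_force: [0.2, 0.5, -2.2]
opening: 0.71
```

```bash
python3 plan.py .534 -.2116 .0387 103.6
```

```text
t 30.98 p [ 0.5348 -0.2121  0.0397] yaw 103.8 open 0.71 F [ 0.2  0.5 -2.2] q6 -2.32
turn [ 0.2 -0.1 -0.1] then shift mm dx 1.0 dy 0.6 dz 0.6
```

Request:
arm_command --commands '[{"fingers": 0.5, "dx": 0.8, "dy": 0, "dz": 0, "ax": 0, "ay": 0, "az": 0}, {"fingers": 0.5, "dx": 0.6, "dy": 0, "dz": 0, "ax": 0, "ay": 0, "az": 0}]'

```text
time_s: 31.15
eef_pos: [0.5349, -0.2121, 0.0387]
orientation: [0.557, -0.437, -0.556, -0.435]
contact_force: [-3.8, 0.7, 7.1]
opening: 0.715
```

Request:
arm_command --commands '[{"fingers": 0.5, "dx": 0.2, "dy": 0, "dz": 0, "ax": 0, "ay": 0, "az": 0}, {"fingers": 0.75, "dx": 0, "dy": 0, "dz": 0, "ax": 0, "ay": 0, "az": 0}, {"fingers": 0.85, "dx": 0, "dy": 0, "dz": 0, "ax": 0, "ay": 0, "az": 0}, {"fingers": 1, "dx": 0, "dy": 0, "dz": 0, "ax": 0, "ay": 0, "az": 0}, {"fingers": 1, "dx": 0, "dy": 0, "dz": 0, "ax": 0, "ay": 0, "az": 0}, {"fingers": 1, "dx": -5, "dy": 0, "dz": 0, "ax": 0, "ay": 0, "az": 0}, {"fingers": 1, "dx": -15, "dy": 0, "dz": 0, "ax": 0, "ay": 0, "az": 0}, {"fingers": 1, "dx": -25, "dy": 0, "dz": 0, "ax": 0, "ay": 0, "az": 0}, {"fingers": 1, "dx": -30, "dy": 0, "dz": 0, "ax": 0, "ay": 0, "az": 0}, {"fingers": 1, "dx": -30, "dy": 0, "dz": 0, "ax": 0, "ay": 0, "az": 0}, {"fingers": 1, "dx": -30, "dy": 0, "dz": 0, "ax": 0, "ay": 0, "az": 0}, {"fingers": 1, "dx": -20, "dy": 0, "dz": 0, "ax": 0, "ay": 0, "az": 0}, {"fingers": 1, "dx": 0, "dy": 0, "dz": 0, "ax": 0, "ay": 0, "az": 0}]'

```text
time_s: 32.23
eef_pos: [0.535, -0.2117, 0.2033]
orientation: [0.558, -0.437, -0.555, -0.436]
contact_force: [0.4, 0.3, -0.0]
opening: 1.003
```

```bash
python3 - <<'E'
from h import *
im=ctrl.grab_frame('side'); cv2.imwrite('pics/side20.png',im[:,:,::-1])
crop(im,130,130,350,320,3,'pics/side20c.png',g=.6)
P=[box(.534,-.2116,.01,.237,.188,.09),box(.5349,-.2121,.004,np.radians(13.8),.16,.062),box(.5349,-.2121,.044,np.radians(13.8),.16,.062)]
crop(im,235,200,325,290,6,'pics/side20d.png',[proj('side',p) for p in P],g=.6)
E
python3 plan.py .534 -.2116 .2
```

```text
t 32.28 p [ 0.5346 -0.2115  0.2016] yaw 103.8 open 1.001 F [-0.1 -0.1  0.5] q6 -2.32
turn [-0.  -0.1 -0.1] then shift mm dx 1.6 dy 0.6 dz 0.0
```

View pics/side20c.png

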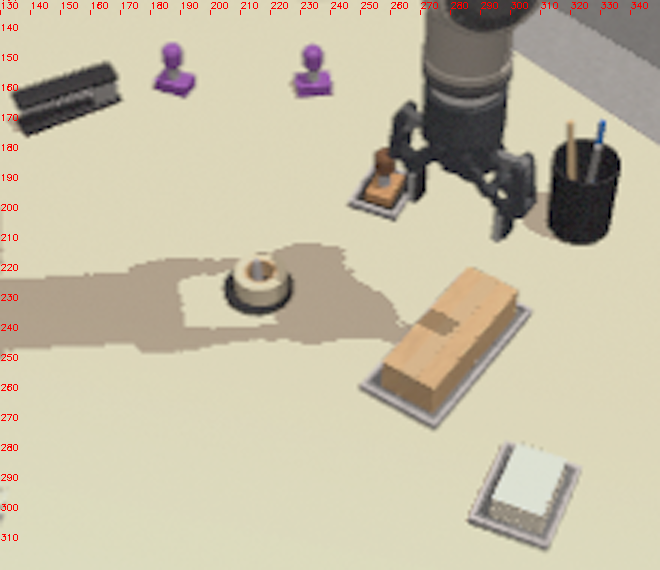

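View pics/side20d.png

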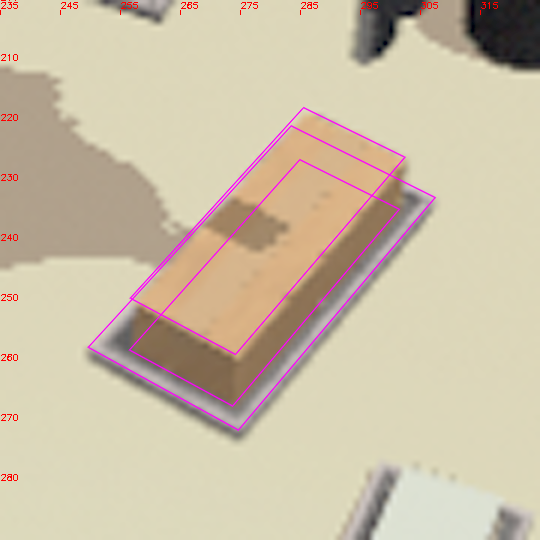

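All four items are in place: stamp at (257,190), tape at (215,222), carton at (280,245) and note block at (307,290). The stapler and pen cup haven't moved. I'll hand the job in.

```bash
python3 - <<'E'
from rig import ctrl
print(ctrl.close_job(), ctrl.state()['time_s'])
E
```

```text
the job is handed in; nothing more can be done
the job is handed in; nothing more can be done
```

I put all four things away in the order listed and handed the job in at about 32 s. The stamp stands upright in the rubber-lined tray, and the tape roll lies flat over the spindle's pin. The note block is flat in the middle tray and the carton is flat in the long tray.

- **Final check:** The last side-camera picture showed each item down inside its rim and the gripper clear at about 0.2 m. The stapler, pen cup and purple look-alikes were where they started. I took no final top-camera picture.
- **Set down by contact:** I lowered each item until the force reading showed contact, then released it. Readings were about 6 N for the stamp, 12 N for the note block and 7 N for the carton. The tape roll was pressed harder than the rest, about 28 N, still under the 40 N limit.
- **Camera disagreement:** The two cameras disagreed by up to about 7 mm on where the trays and spindle were. I aimed between the two estimates. Overlays of the held items matched the pictures to within about a pixel, and every fit had about 10 mm to spare.

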